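# Set the pans to simmer: diffuser under, weights on the lids

## Robot

A 6-joint arm with a two-finger parallel gripper is mounted at the origin on a cart in front of the work surface, level with it; the furniture and walls round the work are solid. World frame = base frame: x ahead of the robot, y to its left, z up, the work surface at z = 0. Lengths are in m, angles in rad, forces in N, time in s.
With the tool pointing down it reaches from about 0.35 to 0.975 m from the base axis. Payload 4.9 kg.
Tool frame: the origin (TCP) lies on the mounting face of the last link; the fingertips stand 173 mm ahead of it and the grasp point (between the pads) lies 155 mm ahead of it; y points along the fingers, x is the direction in which the jaws open and shut, and the axes are right-handed (so a half turn about y gives the same grasp; the last joint's range is limited). The gripper opens to 85 mm and grips with 20 to 120 N. Pads are 22 mm wide; open, the fingers measure 114 mm over their backs; the gripper's body (76 mm by 85 mm) begins 54 mm behind the grasp point. The pads swing forward as they close: fully open they stand 13 mm farther back than shut.
Start: joints at [-1.45, 0.053, 1.613, -0, 1.476, -0.119], TCP at [0.148, -0.607, 0.405] pointing down, gripper open.
Joint ranges: [-3.01, 3.01], [-1.01, 2.22], [0.06, 2.58], [-1.02, 4.17], [0.09, 2.62], [-3.14, 3.14]. Speed limits (rad/s): [2.57, 2.57, 3.14, 3.14, 3.14, 3.14].

## Interface

Orientations are given as a unit quaternion [w, x, y, z].
In Python, from plant import manip gives the robot as it stands. The module is installed in compiled form; this text tells all that it offers.
- The arm moves only by the tool carry_out, never from a script. Its argument "moves" is one flat list of numbers, 7 for each row, row after row: the turn, a rotation vector about the world's x, y, z in rad, then the shift along the world's x, y, z in cm, then the finger opening in cm, from 0 to 8.54. In form: [wx, wy, wz, tx, ty, tz, hand, wx, wy, wz, tx, ty, tz, hand, ...]. A call has 1 to 20 rows; each row shifts and turns the commanded pose from where the row before left it; what a row does not reach is not made up. A row lasts 1/8 s, in which the tool goes at most 62.5 mm and 10.7 degrees, less where a joint would pass 70% of its speed; a pose out of reach is approached as far as the arm can. A call is refused whole if a number of a shift passes 6.25 or a number of a turn 0.188, either way. A call with a gripper value outside its range is refused whole. The fingers move at their own pace and stop on an object; the grip force is fixed at half the most. Time passes only in rows, so rows that do not move let the fingers close. It gives the time, the measured TCP pose, the force and the opening at its end, in the units of the state.
- manip.state(): the state, without advancing time (a new reading comes with each control period).
- manip.grab_frame(name): name is "scene" or "top"; returns a dict with "img" (420x560x3 uint8, red, green, blue), "range_z" (420x560 float32, m along the optical axis (not along the pixel's ray), 0 where there is no reading), "fovy" (degrees; the focal length in pixels is half the picture's height over the tangent of half this angle, whatever the lens; pixels are square), "cx", "cy" (the principal point, pixels), "rvec" (rotation vector, rad) and "tvec" (3), from world to camera coordinates, as OpenCV has them. Camera axes: x right, y down, z forward; pixel columns grow to the right and rows downward; lengths in m; the calibration is good to about 2 mm. A picture is of the moment at which its call begins.
- manip.job_done(): hands the job in, once; it reports no verdict.
The state is a dict: "time": time; "joint_pos": joint angles; "joint_vel": joint speeds; "joint_efforts": joint torques, N m; "tool_pos": TCP position; "tool_rot": TCP orientation; "contact_force": force on the tool from outside, world axes, zero at the start; "ft_torque": the same for the moment, N m; "gripper_width": opening from 0.0 (shut) to 1.0 (fully open).
Only numpy, scipy, OpenCV 4.12 (cv2) and the standard library are available. Lean on these libraries where they do the work, as an engineer would, in place of code of your own. Each camera call takes 0.05 s, during which the arm holds its last target. There are 200 camera calls.

## Task

Set the lidded pans and pot on the range for a long slow simmer. First slide the flat heat diffuser edgewise, plate first, into the channels of the raised stand until it is fully home against the stop, because that push jolts the lid above; only after that put a weight on that pan's lid. Every lidded pan or pot on the range, the one on the stand included, must end with one steel weight balanced level and centred on the crown of its domed lid, let go and at rest; the other things on the range are not to be knocked over or shifted.

Things in the scene. Friction and masses are not known exactly. Their poses are not given: they have to be found in the camera images.
- simmer_stand: steel stand on four legs, 112 mm wide, with a small steel saucepan on it under a domed lid without a knob (lid 115 mm across, dome radius about 84 mm near the crown). Always present, fixed. Origin: on the range top under the stand's middle; z up, x from its open front, which faces the robot, to its back stop. Pan and lid reach forward to x = -58 mm above z = 78 mm
- stand_slot (a point): where the diffuser's origin lies when it is home: 61 mm above the stand's origin, axes as the stand's. The slot: two side channels, open in front; ledges at z = 0, flanges 13 mm higher, 106 mm between the cheeks, straight from x = -55 mm to the stop at +41 mm, flared lips out to x = -70 mm
- simmer_stand_crown (a point): topmost point of the lid of the pan on the stand, 163 mm above the range top, on the stand's axis; z up
- low_pan: small copper saucepan 107 mm across, straight on the range, under a steel domed lid without a knob (lid 115 mm across; dome radius about 84 mm near the crown, which stands 95 mm above the range top). Lid and pan are one loose piece of 0.8 to 1.1 kg; handle to the back (+x). Origin: on the range top under the pan's axis; z up. Absent in some starts
- low_pan_crown (a point): topmost point of the lid of the small copper-coloured pan; z up (absent with its pan)
- wide_pan: steel saucepan 137 mm across, straight on the range, under a steel domed lid without a knob (lid 142 mm across; dome radius about 112 mm near the crown, which stands 116 mm above the range top). Lid and pan are one loose piece of 0.8 to 1.1 kg; handle to the back (+x). Origin: on the range top under the pan's axis; z up. Absent in some starts
- wide_pan_crown (a point): topmost point of the lid of the wide steel pan; z up (absent with its pan)
- little_pot: little white ceramic pot 81 mm across without a handle, straight on the range, under a steel domed lid without a knob (lid 87 mm across; dome radius about 60 mm near the crown, which stands 73 mm above the range top). Lid and pot are one loose piece of about 0.6 kg. Origin: on the range top under its axis; z up. Absent in some starts
- little_pot_crown (a point): topmost point of the lid of the little white pot; z up (absent with its pot)
- diffuser: heat diffuser, 0.15 kg: flat perforated metal plate 82 (x) by 100 (y) by 5 mm with a neck and a straight black handle to -x; lies flat at the start. Origin: centre of the plate's underside; z up, x away from the handle. Grip from x = -70 to -165 mm, 18 mm wide, 3 to 21 mm above the plate's underside; pinch it from above near x = -125 mm. Centre of mass near x = -23 mm
- weight_1: loose turned steel lid weight, a plain round disc 56 mm in diameter and 28 mm thick, about 0.45 kg, alike on both faces; at the start they lie in two piles of two. Origin: its centre (14 mm above what it lies on); z is the disc's axis. All four are alike, any serves any lid; where a lid is absent one stays over
- weight_2: loose turned steel lid weight, a plain round disc 56 mm in diameter and 28 mm thick, about 0.45 kg, alike on both faces; at the start they lie in two piles of two. Origin: its centre (14 mm above what it lies on); z is the disc's axis. All four are alike, any serves any lid; where a lid is absent one stays over
- weight_3: loose turned steel lid weight, a plain round disc 56 mm in diameter and 28 mm thick, about 0.45 kg, alike on both faces; at the start they lie in two piles of two. Origin: its centre (14 mm above what it lies on); z is the disc's axis. All four are alike, any serves any lid; where a lid is absent one stays over
- weight_4: loose turned steel lid weight, a plain round disc 56 mm in diameter and 28 mm thick, about 0.45 kg, alike on both faces; at the start they lie in two piles of two. Origin: its centre (14 mm above what it lies on); z is the disc's axis. All four are alike, any serves any lid; where a lid is absent one stays over
- ramekin: bystander, loose: round white ramekin, 77 mm across, 40 mm high; origin: centre of its underside. Leave it alone
- timer: bystander, loose: kitchen timer standing upright, 32 x 68 x 60 mm; origin: centre of its underside. Leave it alone

How it is judged:
On the way, in this order (a step that is already met when the one before it is completed fails the run):
1. the diffuser is fully home in the stand (x of diffuser in the frame of stand_slot between -0.006 and 0.004 m and y of diffuser in the frame of stand_slot between -0.006 and 0.006 m and z of diffuser in the frame of stand_slot between -0.005 and 0.01 m and angle between the x axis of diffuser and the x axis of stand_slot, either way round below 0.12 rad and linear speed of diffuser below 0.03 m/s), for 0.2 s.
2. a weight is balanced on the lid of the pan on the stand (((horizontal distance between weight_1 and simmer_stand_crown below 0.012 m and z of weight_1 in the frame of simmer_stand_crown between 0.009 and 0.018 m and angle between the z axis of weight_1 and the z axis of simmer_stand_crown, either way round below 0.17 rad and linear speed of weight_1 below 0.03 m/s) or (horizontal distance between weight_2 and simmer_stand_crown below 0.012 m and z of weight_2 in the frame of simmer_stand_crown between 0.009 and 0.018 m and angle between the z axis of weight_2 and the z axis of simmer_stand_crown, either way round below 0.17 rad and linear speed of weight_2 below 0.03 m/s) or (horizontal distance between weight_3 and simmer_stand_crown below 0.012 m and z of weight_3 in the frame of simmer_stand_crown between 0.009 and 0.018 m and angle between the z axis of weight_3 and the z axis of simmer_stand_crown, either way round below 0.17 rad and linear speed of weight_3 below 0.03 m/s) or (horizontal distance between weight_4 and simmer_stand_crown below 0.012 m and z of weight_4 in the frame of simmer_stand_crown between 0.009 and 0.018 m and angle between the z axis of weight_4 and the z axis of simmer_stand_crown, either way round below 0.17 rad and linear speed of weight_4 below 0.03 m/s))), for 0.3 s.
At the end, for the whole second after the job is handed in: The diffuser is home in the stand's channels (plate within 6 mm of the stop, straight within 0.12 rad, flat on the ledges), and on every lidded pan or pot present a weight rests on the crown: its centre within 12 mm of the crown sideways, its axis within 0.17 rad of vertical, at rest and let go (all of step 1 and ((horizontal distance between weight_1 and simmer_stand_crown below 0.012 m and z of weight_1 in the frame of simmer_stand_crown between 0.009 and 0.018 m and angle between the z axis of weight_1 and the z axis of simmer_stand_crown, either way round below 0.17 rad and linear speed of weight_1 below 0.03 m/s) or (horizontal distance between weight_2 and simmer_stand_crown below 0.012 m and z of weight_2 in the frame of simmer_stand_crown between 0.009 and 0.018 m and angle between the z axis of weight_2 and the z axis of simmer_stand_crown, either way round below 0.17 rad and linear speed of weight_2 below 0.03 m/s) or (horizontal distance between weight_3 and simmer_stand_crown below 0.012 m and z of weight_3 in the frame of simmer_stand_crown between 0.009 and 0.018 m and angle between the z axis of weight_3 and the z axis of simmer_stand_crown, either way round below 0.17 rad and linear speed of weight_3 below 0.03 m/s) or (horizontal distance between weight_4 and simmer_stand_crown below 0.012 m and z of weight_4 in the frame of simmer_stand_crown between 0.009 and 0.018 m and angle between the z axis of weight_4 and the z axis of simmer_stand_crown, either way round below 0.17 rad and linear speed of weight_4 below 0.03 m/s)) and ((horizontal distance between weight_1 and low_pan_crown below 0.012 m and z of weight_1 in the frame of low_pan_crown between 0.009 and 0.018 m and angle between the z axis of weight_1 and the z axis of low_pan_crown, either way round below 0.17 rad and linear speed of weight_1 below 0.03 m/s) or (horizontal distance between weight_2 and low_pan_crown below 0.012 m and z of weight_2 in the frame of low_pan_crown between 0.009 and 0.018 m and angle between the z axis of weight_2 and the z axis of low_pan_crown, either way round below 0.17 rad and linear speed of weight_2 below 0.03 m/s) or (horizontal distance between weight_3 and low_pan_crown below 0.012 m and z of weight_3 in the frame of low_pan_crown between 0.009 and 0.018 m and angle between the z axis of weight_3 and the z axis of low_pan_crown, either way round below 0.17 rad and linear speed of weight_3 below 0.03 m/s) or (horizontal distance between weight_4 and low_pan_crown below 0.012 m and z of weight_4 in the frame of low_pan_crown between 0.009 and 0.018 m and angle between the z axis of weight_4 and the z axis of low_pan_crown, either way round below 0.17 rad and linear speed of weight_4 below 0.03 m/s)) and ((horizontal distance between weight_1 and wide_pan_crown below 0.012 m and z of weight_1 in the frame of wide_pan_crown between 0.009 and 0.018 m and angle between the z axis of weight_1 and the z axis of wide_pan_crown, either way round below 0.17 rad and linear speed of weight_1 below 0.03 m/s) or (horizontal distance between weight_2 and wide_pan_crown below 0.012 m and z of weight_2 in the frame of wide_pan_crown between 0.009 and 0.018 m and angle between the z axis of weight_2 and the z axis of wide_pan_crown, either way round below 0.17 rad and linear speed of weight_2 below 0.03 m/s) or (horizontal distance between weight_3 and wide_pan_crown below 0.012 m and z of weight_3 in the frame of wide_pan_crown between 0.009 and 0.018 m and angle between the z axis of weight_3 and the z axis of wide_pan_crown, either way round below 0.17 rad and linear speed of weight_3 below 0.03 m/s) or (horizontal distance between weight_4 and wide_pan_crown below 0.012 m and z of weight_4 in the frame of wide_pan_crown between 0.009 and 0.018 m and angle between the z axis of weight_4 and the z axis of wide_pan_crown, either way round below 0.17 rad and linear speed of weight_4 below 0.03 m/s)) and ((horizontal distance between weight_1 and little_pot_crown below 0.012 m and z of weight_1 in the frame of little_pot_crown between 0.009 and 0.018 m and angle between the z axis of weight_1 and the z axis of little_pot_crown, either way round below 0.17 rad and linear speed of weight_1 below 0.03 m/s) or (horizontal distance between weight_2 and little_pot_crown below 0.012 m and z of weight_2 in the frame of little_pot_crown between 0.009 and 0.018 m and angle between the z axis of weight_2 and the z axis of little_pot_crown, either way round below 0.17 rad and linear speed of weight_2 below 0.03 m/s) or (horizontal distance between weight_3 and little_pot_crown below 0.012 m and z of weight_3 in the frame of little_pot_crown between 0.009 and 0.018 m and angle between the z axis of weight_3 and the z axis of little_pot_crown, either way round below 0.17 rad and linear speed of weight_3 below 0.03 m/s) or (horizontal distance between weight_4 and little_pot_crown below 0.012 m and z of weight_4 in the frame of little_pot_crown between 0.009 and 0.018 m and angle between the z axis of weight_4 and the z axis of little_pot_crown, either way round below 0.17 rad and linear speed of weight_4 below 0.03 m/s))); the robot touches nothing.
It fails at once if a bystander (ramekin or timer) is shifted by more than 50 mm or knocked over (distance of any of ramekin, timer from where it was at the start of the episode above 0.05 m or angle between any of ramekin, timer's own z axis and vertical above 0.6 rad).
Of low_pan, wide_pan, little_pot only 2 to 3 are there at a start; the rules pass over those that are not, and their reading is None.
At some moment in a run one of diffuser may be knocked a few centimetres aside while the robot is not near it.
Once in a run the grip may slacken for a moment while it holds something.
It also fails if it takes over 210 s, if anything falls off the work surface, if the arm or the gripper's body presses on something with over 40 N, if the wrist force passes 120 N, or if a joint passes its speed limit or range.

## Working session

There is one attempt and no reset: what is moved stays moved. The work goes in short steps, Python scripts to look and compute and a tool call to move; the robot and the scene stay as the last step left them, time stands still between calls to the robot, and variables do not carry over. Pictures are saved under pics/ and viewed, about 12 in all and at most 16, crops included, and the job is handed in when it is done.

Besides the shell and the picture viewer there is one more tool, called as name(argument=value, ...), one argument or row to a line, values as JSON. carry_out: Moves the arm, as the interface text tells. Its arguments: {"type":"object","properties":{"moves":{"type":"array","items":{"type":"number"}}},"required":["moves"]}

```bash
mkdir -p pics; cat > h.py <<'E'
import numpy as np,cv2
from plant import manip
def grab(n,save=None):
    f=manip.grab_frame(n)
    f['R']=cv2.Rodrigues(np.array(f['rvec'],float))[0]; f['t']=np.array(f['tvec'],float).ravel()
    f['f']=210/np.tan(np.radians(f['fovy'])/2)
    if save: cv2.imwrite('pics/'+save,f['img'][:,:,::-1])
    return f
def cloud(f):
    v,u=np.mgrid[:420,:560]; z=f['range_z']
    P=np.stack([(u-f['cx'])/f['f']*z,(v-f['cy'])/f['f']*z,z],-1)
    W=(P-f['t'])@f['R']; W[z==0]=np.nan
    return W
def ray(f,u,v,h):
    d=f['R'].T@np.array([(u-f['cx'])/f['f'],(v-f['cy'])/f['f'],1]); c=-f['R'].T@f['t']
    return c+d*(h-c[2])/d[2]
E
python3 - <<'E'
from h import *
for n in('scene','top'):
    f=grab(n,n+'0.png'); print(n,f['fovy'],-f['R'].T@f['t'],f['R'][2])
s=manip.state(); print(s)
E
```

```text
scene 43.72512839384552 [-0.26340369  0.6310187   0.54490408] [ 0.77085721 -0.47423047 -0.42530533]
top 45.105902440674654 [0.30938105 0.15148295 1.13721742] [ 0.20358686 -0.00465762 -0.97904581]
{'time': 0.1, 'joint_pos': array([-1.44998938e+00,  5.33117366e-02,  1.61417088e+00,  2.95584072e-06,
        1.47602698e+00, -1.19011311e-01]), 'joint_vel': array([-1.47839971e-03, -4.74263838e-04, -3.53467057e-03,  3.37618264e-05,
        5.11407304e-04,  8.50953416e-04]), 'joint_efforts': array([ 3.57088447e-04, -3.94901562e+01, -3.71364212e+01, -1.29063028e-04,
        3.90363872e-03,  5.31376074e-06]), 'tool_pos': array([ 0.14841766, -0.6068677 ,  0.40356422]), 'tool_rot': array([ 0.55669997, -0.55574089,  0.43707757, -0.43611971]), 'contact_force': array([0.51137384, 0.55184729, 0.2146285 ]), 'ft_torque': array([-0.00893532, -0.03257518,  0.04312663]), 'gripper_width': 0.9950862228257916}
```

View pics/scene0.png

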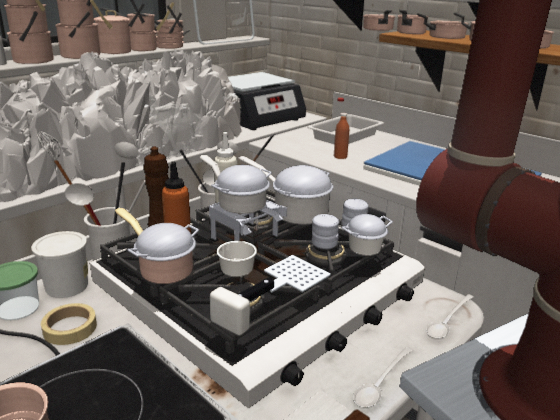

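View pics/top0.png

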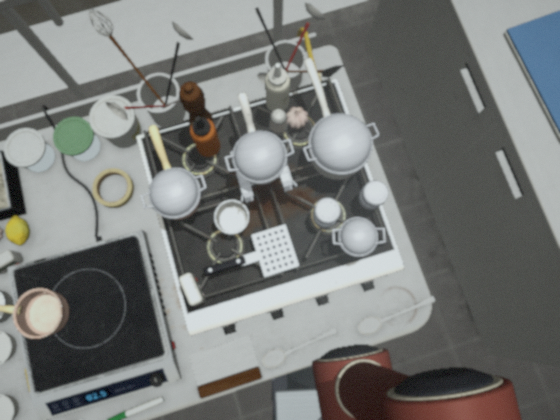

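The top view shows the copper pan at (175,192), the stand's pan at (260,157), the wide pan at (341,145) and the little pot at (359,237). The weight piles are at (327,212) and (374,194). The diffuser plate is at (273,252) with its handle to the left at (225,265), the ramekin at (231,217) and the timer at (191,289). All three loose pans are present.

```bash
cat >> h.py <<'E'
from scipy.optimize import least_squares
def dome(W,xy,r,zc,rad):
    m=(np.hypot(W[...,0]-xy[0],W[...,1]-xy[1])<r)&(abs(W[...,2]-zc+.015)<.03)
    P=W[m]
    s=least_squares(lambda p:np.linalg.norm(P-np.array([p[0],p[1],p[2]-rad]),axis=1)-rad,[*xy,zc],loss='soft_l1',f_scale=.002)
    return s.x,len(P),np.sqrt(np.mean(s.fun**2))
E
python3 - <<'E'
from h import *
f=grab('top');W=cloud(f); g=grab('scene');V=cloud(g)
for n,(u,v),z,rad,r in[('low',(175,192),.095,.084,.035),('stand',(260,157),.163,.084,.035),('wide',(341,145),.116,.112,.04),('pot',(359,237),.073,.060,.025)]:
    c=ray(f,u,v,z)[:2]
    for A in(W,V):
        p,k,e=dome(A,c,r,z,rad); print(n,c.round(3),p.round(4),k,e.round(4))
for n,(u,v) in dict(p1=(327,212),p2=(374,194),ram=(231,217),tim=(191,289)).items():
    c=ray(f,u,v,.056)[:2]
    for A in(W,V):
        d=np.hypot(A[...,0]-c[0],A[...,1]-c[1]); m=(d<.045)&(A[...,2]>.02)
        z=np.nanpercentile(A[m][:,2],90); q=A[m&(abs(A[...,2]-z)<.006)]
        print(n,c.round(3),'z',z.round(4),np.median(q,0).round(4),'mid',((np.nanpercentile(q,2,0)+np.nanpercentile(q,98,0))/2).round(4),(np.nanpercentile(q,98,0)-np.nanpercentile(q,2,0)).round(3),len(q))
for u,v in[(260,232),(290,228),(298,268),(264,277),(273,252),(215,270),(240,263),(260,258)]: print(u,v,W[v,u].round(4),ray(f,u,v,.005).round(4))
np.set_printoptions(suppress=True)
# tall obstacles
big=cv2.resize(f['img'][120:330,140:420],(800,600),interpolation=cv2.INTER_CUBIC);cv2.imwrite('pics/top1.png',big[:,:,::-1])
E
```

```text
low [0.574 0.351] [0.5849 0.3612 0.095 ] 866 0.002
low [0.574 0.351] [0.5864 0.3633 0.095 ] 626 0.0013
stand [0.621 0.166] [0.638  0.168  0.1632] 956 0.0018
stand [0.621 0.166] [0.6407 0.1703 0.1635] 525 0.0018
wide [ 0.655 -0.005] [ 0.678  -0.0127  0.1165] 1149 0.002
wide [ 0.655 -0.005] [ 0.6802 -0.0114  0.1168] 571 0.0018
pot [ 0.463 -0.035] [ 0.4699 -0.0387  0.0732] 439 0.0019
pot [ 0.463 -0.035] [ 0.4713 -0.0359  0.0732] 262 0.0013
p1 [0.523 0.027] z 0.0581 [0.5277 0.0255 0.0558] mid [0.519  0.0259 0.0561] [0.068 0.05  0.007] 480
p1 [0.523 0.027] z 0.0561 [0.5243 0.0297 0.055 ] mid [0.5178 0.0297 0.0541] [0.068 0.05  0.007] 299
p2 [ 0.559 -0.079] z 0.0579 [ 0.5633 -0.0829  0.0555] mid [ 0.563  -0.0828  0.0559] [0.05  0.049 0.007] 469
p2 [ 0.559 -0.079] z 0.0565 [ 0.5607 -0.0783  0.0552] mid [ 0.5608 -0.0789  0.0544] [0.05  0.049 0.007] 242
ram [0.522 0.237] z 0.0428 [0.5292 0.2389 0.0401] mid [0.5267 0.2366 0.0404] [0.074 0.073 0.007] 178
ram [0.522 0.237] z 0.0404 [0.5349 0.2355 0.0389] mid [0.5272 0.2392 0.0382] [0.074 0.073 0.007] 246
tim [0.371 0.326] z 0.0615 [0.372  0.3275 0.0594] mid [0.3727 0.3273 0.0597] [0.058 0.04  0.008] 380
tim [0.371 0.326] z 0.0598 [0.3667 0.3317 0.0589] mid [0.369  0.331  0.0578] [0.058 0.04  0.007] 462
260 232 [0.494  0.176  0.0078] [0.4945 0.1761 0.005 ]
290 228 [ 0.5068  0.1062 -0.0326] [0.5005 0.1077 0.005 ]
298 268 [ 0.4098  0.0943 -0.0016] [0.4092 0.0947 0.005 ]
264 277 [ 0.3933  0.1715 -0.0014] [0.3928 0.1714 0.005 ]
273 252 [0.4475 0.1488 0.0066] [0.4477 0.1488 0.005 ]
215 270 [0.4118 0.278  0.0229] [0.4134 0.28   0.005 ]
240 263 [0.4248 0.2227 0.0211] [0.4264 0.2237 0.005 ]
260 258 [0.4354 0.1785 0.0058] [0.4355 0.1785 0.005 ]
```

View pics/top1.png

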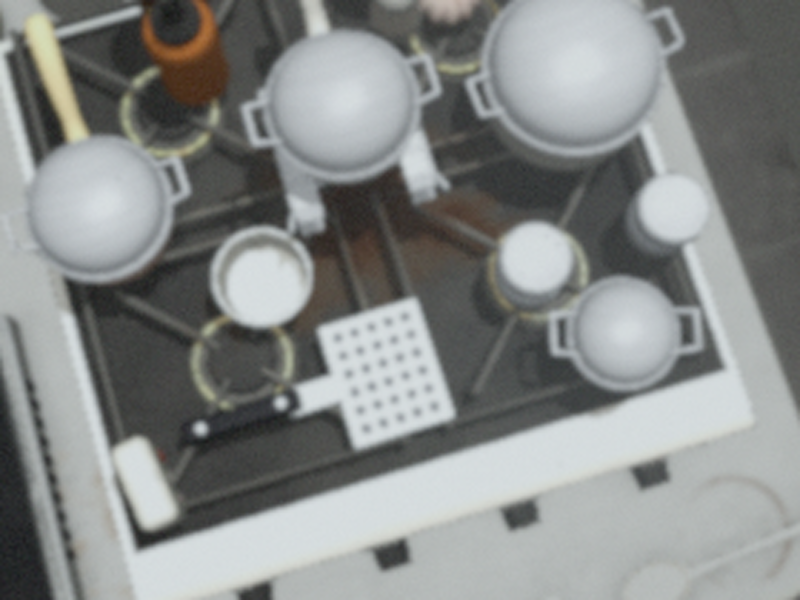

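The crop is consistent with the first fits: dome heights agree to within 1 mm, and the two cameras differ by 2–3 mm sideways. The stand's lips are at crop (305,215) and (425,185). I still need the stand yaw, the diffuser pose and better pile centres.

```bash
cat >> h.py <<'E'
np.set_printoptions(suppress=True,precision=4)
def plate(f,box=(.36,.52,.04,.22),h=.005):
    W=cloud(f); i=f['img'].astype(int); m=(i.min(-1)>120)&(W[...,0]>box[0])&(W[...,0]<box[1])&(W[...,1]>box[2])&(W[...,1]<box[3])&(abs(W[...,2]-h)<.012)
    m=cv2.morphologyEx(m.astype(np.uint8),cv2.MORPH_CLOSE,np.ones((5,5)))
    m=cv2.morphologyEx(m,cv2.MORPH_OPEN,np.ones((13,13)))
    n,l,st,_=cv2.connectedComponentsWithStats(m); k=1+np.argmax(st[1:,4]); v,u=np.where(l==k)
    P=np.array([ray(f,a,b,h)[:2] for a,b in zip(u,v)])
    return cv2.minAreaRect((P*1000).astype(np.float32)),len(P)
def discs(f,c,zt,r=.045):
    W=cloud(f); i=f['img']; m=(np.hypot(W[...,0]-c[0],W[...,1]-c[1])<r)&(W[...,2]>zt-.009)&(W[...,2]<zt+.012)
    m=cv2.morphologyEx(m.astype(np.uint8),cv2.MORPH_OPEN,np.ones((3,3)))
    v,u=np.where(m>0); P=np.array([ray(f,a,b,zt)[:2] for a,b in zip(u,v)])
    (c2,rr)=cv2.minEnclosingCircle((P*1000).astype(np.float32)); return np.array(c2),rr,P.mean(0)*1000,len(P)
def tool():
    from scipy.spatial.transform import Rotation as Ro
    s=manip.state(); q=s['tool_rot']; R=Ro.from_quat([q[1],q[2],q[3],q[0]]).as_matrix()
    print('t',round(s['time'],2),'tcp',s['tool_pos'],'jawx',R[:,0],'y',R[:,1],'yaw',np.degrees(np.arctan2(R[1,0],R[0,0])).round(2),'q',s['joint_pos'],'F',s['contact_force'],'w',s['gripper_width'])
E
python3 - <<'E'
from h import *
tool()
for n in('top','scene'):
    f=grab(n)
    print(n,plate(f)); print(discs(f,(.525,.028),.056),discs(f,(.562,-.081),.056))
    W=cloud(f); i=f['img'].astype(int)
    # handle dark: z 13..30
    m=(i.max(-1)<70)&(W[...,2]>.012)&(W[...,2]<.032)&(abs(W[...,0]-.42)<.05)&(W[...,1]>.18)&(W[...,1]<.32)
    P=W[m]; 
    if len(P)>5:
        c=P.mean(0); u,s,vt=np.linalg.svd(P[:,:2]-c[:2],full_matrices=False); t=(P[:,:2]-c[:2])@vt[0]; print('handle',c,vt[0],t.min(),t.max(),len(P))
    m=(W[...,2]>.055)&(W[...,2]<.085)&(W[...,0]>.54)&(W[...,0]<.62)&(abs(W[...,1]-.169)<.09)
    P=W[m]
    for lo,hi in((.08,.15),(.19,.26)):
        q=P[(P[:,1]>lo)&(P[:,1]<hi)]; print('lip',len(q),np.percentile(q,[2,10,50,90,98],axis=0) if len(q)>5 else '')
E
```

```text
t 0.2 tcp [ 0.1484 -0.6069  0.4039] jawx [ 0.2375 -0.9714 -0.0013] y [-0.0002  0.0013 -1.    ] yaw -76.26 q [-1.45    0.0531  1.6138 -0.      1.476  -0.119 ] F [-0.2189  0.097   0.5639] w 1.0014444478904172
top (((451.34051513671875, 144.1475830078125), (89.8724365234375, 101.8484115600586), 87.7536392211914), 1583)
(array([527.8767,  26.142 ]), 28.32789421081543, array([527.9297,  26.049 ]), 515) (array([562.7906, -82.0214]), 28.686059951782227, array([562.5503, -82.252 ]), 504)
handle [0.4194 0.2629 0.0203] [-0.2429  0.9701] -0.047918096258324876 0.0412066305573143 235
lip 198 [[0.5792 0.0924 0.0556]
 [0.5822 0.1012 0.0595]
 [0.5964 0.1118 0.0775]
 [0.6123 0.1218 0.0817]
 [0.6175 0.1279 0.0835]]
lip 237 [[0.5538 0.1903 0.0563]
 [0.5608 0.1925 0.0705]
 [0.5808 0.2033 0.0773]
 [0.6031 0.2132 0.0808]
 [0.6125 0.2177 0.0833]]
scene (((450.05419921875, 147.57870483398438), (87.9936294555664, 104.34660339355469), 59.4717903137207), 1135)
(array([522.7911,  34.951 ]), 34.98796081542969, array([521.4942,  33.761 ]), 323) (array([558.3299, -72.7964]), 36.37020492553711, array([555.4703, -74.5185]), 270)
handle [0.4205 0.2519 0.0192] [ 0.2445 -0.9696] -0.03586748771153975 0.040424124224586924 303
lip 301 [[0.5802 0.0937 0.0554]
 [0.5832 0.0971 0.0574]
 [0.596  0.1131 0.0637]
 [0.6121 0.1298 0.0788]
 [0.619  0.1458 0.0833]]
lip 399 [[0.5521 0.1921 0.0553]
 [0.5603 0.1962 0.0577]
 [0.5889 0.2129 0.0729]
 [0.6123 0.2208 0.0794]
 [0.6181 0.2234 0.0839]]
```

carry_out(
  moves=[0,0,0.079,3.4,3.25,0,5,0,0,0.079,3.4,3.25,0,5,0,0,0.079,3.4,3.25,0,5,0,0,0.079,3.4,3.25,0,5,0,0,0.079,3.4,3.25,0,5,0,0,0.079,3.4,3.25,0,5,0,0,0.079,3.4,3.25,0,5,0,0,0.079,3.4,3.25,0,5,0,0,0.079,0,5.08,0,5,0,0,0.079,0,5.08,0,5,0,0,0.079,0,5.08,0,5,0,0,0.079,0,5.08,0,5,0,0,0.079,0,5.08,0,5,0,0,0.079,0,5.08,0,5,0,0,0.079,0,5.08,0,5,0,0,0.079,0,5.08,0,5,0,0,0.079,0,5.08,0,5,0,0,0.079,0,5.08,0,5,0,0,0.079,0,5.08,0,5,0,0,0.079,0,5.08,0,5],
)

```text
time: 2.8
tool_pos: [0.42, 0.2643, 0.4049]
tool_rot: [0.702, -0.701, -0.089, 0.089]
contact_force: [0.8, 1.0, 0.1]
gripper_width: 0.589
```

```bash
python3 - <<'E'
from h import *
tool()
a=np.radians(14);B=np.array([[np.cos(a),np.sin(a)],[-np.sin(a),np.cos(a)]])
for n in('top','scene'):
    f=grab(n,n+'2.png'); W=cloud(f); i=f['img'].astype(int)
    try: print(n,plate(f))
    except Exception as e: print(e)
    m=(W[...,2]>.066)&(W[...,2]<.085)&(W[...,0]>.53)&(W[...,0]<.7)&(abs(W[...,1]-.169)<.1)
    P=(W[m][:,:2]-[.639,.169])@B.T; P=P[(P[:,0]<-.0)]
    for b in np.arange(-.085,-.0,.01):
        q=P[(P[:,0]>=b)&(P[:,0]<b+.01)]
        print(b.round(3),[ (np.round(np.percentile(s,[3,97])*1000),len(s)) for s in (q[q[:,1]<-.03][:,1],q[q[:,1]>.03][:,1]) if len(s)>4])
E
```

```text
t 2.8 tcp [0.42   0.2643 0.4049] jawx [0.9684 0.2493 0.0008] y [ 0.0008  0.0001 -1.    ] yaw 14.44 q [ 0.4115 -0.2633  1.9051 -0.0002  1.4991  0.1596] F [0.7886 1.0067 0.0779] w 0.5888359348368842
top (((451.3493347167969, 144.14724731445312), (89.8724365234375, 101.86600494384766), 87.7536392211914), 1585)
-0.085 []
-0.075 [(array([-61., -34.]), 39), (array([36., 63.]), 29)]
-0.065 [(array([-55., -35.]), 41), (array([35., 57.]), 44)]
-0.055 [(array([-55., -35.]), 45), (array([35., 55.]), 49)]
-0.045 [(array([-56., -35.]), 42), (array([34., 55.]), 44)]
-0.035 [(array([-55., -45.]), 21), (array([41., 55.]), 30)]
-0.025 [(array([47., 56.]), 19)]
-0.015 [(array([52., 55.]), 5)]
-0.005 []
scene (((450.05419921875, 147.57870483398438), (87.9936294555664, 104.34660339355469), 59.4717903137207), 1136)
-0.085 []
-0.075 [(array([-62., -33.]), 38), (array([39., 66.]), 31)]
-0.065 [(array([-57., -33.]), 28), (array([38., 61.]), 23)]
-0.055 [(array([-53., -31.]), 28), (array([36., 59.]), 40)]
-0.045 [(array([-52., -32.]), 26), (array([30., 59.]), 56)]
-0.035 [(array([-55., -41.]), 14), (array([35., 59.]), 46)]
-0.025 [(array([40., 59.]), 44)]
-0.015 [(array([46., 59.]), 33)]
-0.005 [(array([44., 57.]), 17)]
```

View pics/scene2.png

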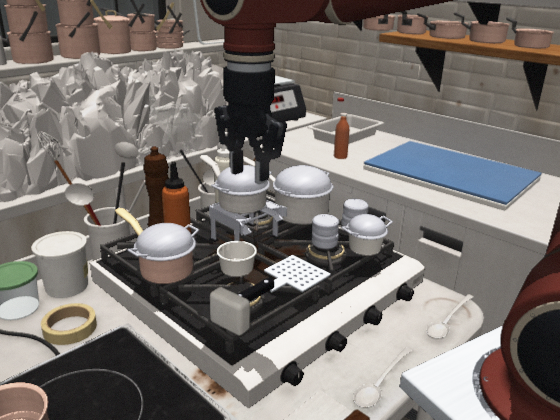

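The scene view shows the diffuser undisturbed with its plate at (297,272), and the gripper hovering over its handle end. The stand's cheeks are straight in a 14° frame.

carry_out(
  moves=[0,0,0,0,0,-5,5,0,0,0,0,0,-5,5,0,0,0,0,0,-5,5,0,0,0,0,0,-4,5,0,0,0,0,0,-2.5,5,0,0,0,0,0,-1.4,5,0,0,0,0,0,0,5,0,0,0,0,0,0,0,0,0,0,0,0,0,0,0,0,0,0,0,0,0,0,0,0,0,0,0,0,0,0,0,0,0,0,0],
)

```text
time: 4.4
tool_pos: [0.4213, 0.2629, 0.1772]
tool_rot: [0.702, -0.701, -0.089, 0.087]
contact_force: [0.4, -0.4, 6.2]
gripper_width: 0.191
```

```bash
python3 - <<'E'
from h import *
tool()
for n in('top','scene'):
    f=grab(n); print(plate(f))
cv2.imwrite('pics/s3.png',cv2.resize(f['img'][200:350,180:380],(800,600))[:,:,::-1])
E
```

```text
t 4.4 tcp [0.4213 0.2629 0.1772] jawx [0.9691 0.2466 0.0028] y [ 0.0026  0.0009 -1.    ] yaw 14.28 q [ 0.408   0.0117  2.0687 -0.0003  1.0584  0.1589] F [ 0.4298 -0.441   6.2401] w 0.19100097572180624
(((450.2487487792969, 144.19039916992188), (89.8724365234375, 104.03363037109375), 87.7536392211914), 1603)
(((446.8356018066406, 142.73196411132812), (77.58612823486328, 105.17998504638672), 54.9172477722168), 1008)
```

View pics/s3.png

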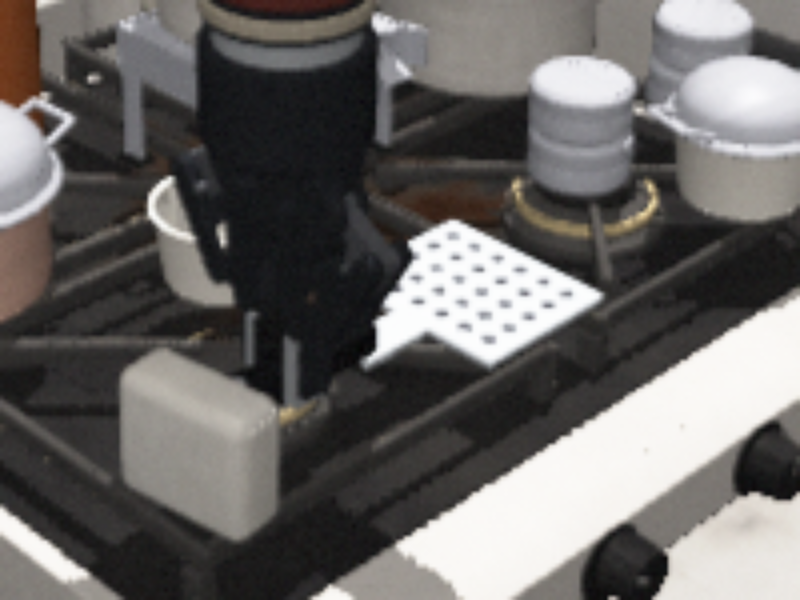

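The crop shows the fingers astride the handle behind the timer and clear of it, with the plate flat at (500,295). Next: lift, swing, and pre-align.

carry_out(
  moves=[0,0,0,0,0,1.5,0,0,0,0,0,0,3,0,0,0,0,0,0,4,0,0,0,0,0,0,1.5,0,0,0,0.1424,-0.225,-1.4,0,0,0,0,0.1424,-0.225,-1.4,0,0,0,0,0.1424,-0.225,-1.4,0,0,0,0,0.1424,-0.225,-1.4,0,0,0,0,0.1424,-0.225,-1.4,0,0,0,0,0.1424,-0.225,-1.4,0,0,0,0,0.1424,-0.225,-1.4,0,0,0,0,0.1424,-0.225,-1.4,0,0,0,0,0.1424,-0.225,-1.4,0,0,0,0,0.1424,-0.225,-1.4,0,0,0,0,0.1424,-0.225,-1.4,0,0,0,0,0,0,0,0,0],
)

```text
time: 6.5
tool_pos: [0.3951, 0.108, 0.2746]
tool_rot: [0.437, -0.436, -0.556, 0.557]
contact_force: [1.2, 0.4, -1.3]
gripper_width: 0.195
```

```bash
python3 - <<'E'
from h import *
tool()
a=np.radians(14);B=np.array([[np.cos(a),np.sin(a)],[-np.sin(a),np.cos(a)]])
for n in('top','scene'):
    f=grab(n,n+'4.png'); W=cloud(f); m=(W[...,2]>.085)&(W[...,2]<.13)&(W[...,0]<.57)&(W[...,0]>.42)&(abs(W[...,1]-.14)<.09)&(f['img'].min(-1)>110)
    P=W[m]; A=np.c_[P[:,:2]-[.51,.137],np.ones(len(P))]; c=np.linalg.lstsq(A,P[:,2],rcond=None)[0]; print(n,len(P),'slopes',c)
    Q=(P[:,:2]-[.6395,.1695])@B.T; print('stand frame pct',np.percentile(Q,[1,50,99],axis=0)*1000)
    print(cv2.minAreaRect((Q*1000).astype(np.float32)))
E
```

```text
t 6.5 tcp [0.3951 0.108  0.2746] jawx [-0.2391  0.971   0.0003] y [-0.0021 -0.0002 -1.    ] yaw 103.83 q [ 0.0847 -0.3858  2.222  -0.      1.3075 -1.7275] F [ 1.2231  0.4057 -1.2905] w 0.19462017708718227
top 1674 slopes [-0.006  -0.0063  0.1017]
stand frame pct [[-169.8866  -51.0846]
 [-129.056    -4.7726]
 [ -92.2202   47.1139]]
((-119.98410034179688, -0.3687705993652344), (106.30919647216797, 103.49568939208984), 0.3831244111061096)
scene 1139 slopes [-0.0193 -0.0157  0.1019]
stand frame pct [[-214.4746  -48.0519]
 [-138.6546    6.4673]
 [ -91.6481   50.1411]]
((-155.99505615234375, 0.7823677062988281), (102.88738250732422, 136.55519104003906), 89.01649475097656)
```

View pics/scene4.png

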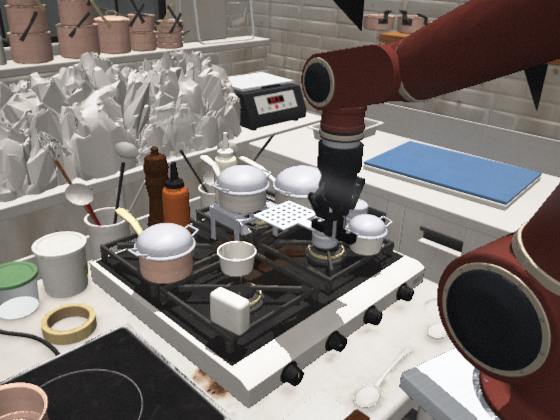

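The plate is level (slopes under 0.02) and straight to about 0.3°, about 1.5 mm to the right. In the scene view it sits at (287,215) in front of the stand. I'll lower it and start the slide.

carry_out(
  moves=[0,0,0.003,-0.04,0.15,-1.5,0,0,0,0,0,0,-1.65,0,0,0,0,0,0,0,0,0,0,0,0.97,0.242,0,0,0,0,0,0.97,0.242,0,0,0,0,0,0.97,0.242,0,0,0,0,0,0.97,0.242,0,0,0,0,0,0.97,0.242,0,0,0,0,0,0.97,0.242,0,0,0,0,0,0,0,0,0],
)

```text
time: 7.85
tool_pos: [0.4542, 0.1246, 0.2443]
tool_rot: [-0.434, 0.434, 0.558, -0.558]
contact_force: [-0.9, 0.5, -1.4]
gripper_width: 0.194
```

```bash
python3 - <<'E'
from h import *
tool()
a=np.radians(14);B=np.array([[np.cos(a),np.sin(a)],[-np.sin(a),np.cos(a)]])
for n in('top','scene'):
    f=grab(n,n+'5.png')
cv2.imwrite('pics/s5.png',cv2.resize(f['img'][150:270,190:350],(800,600))[:,:,::-1])
E
```

```text
t 7.85 tcp [0.4542 0.1246 0.2443] jawx [-0.2451  0.9695 -0.    ] y [ 0.0001 -0.     -1.    ] yaw 104.19 q [ 0.1096 -0.1646  2.1024 -0.      1.2037 -1.7088] F [-0.8604  0.499  -1.4066] w 0.19423011959602982
```

View pics/s5.png

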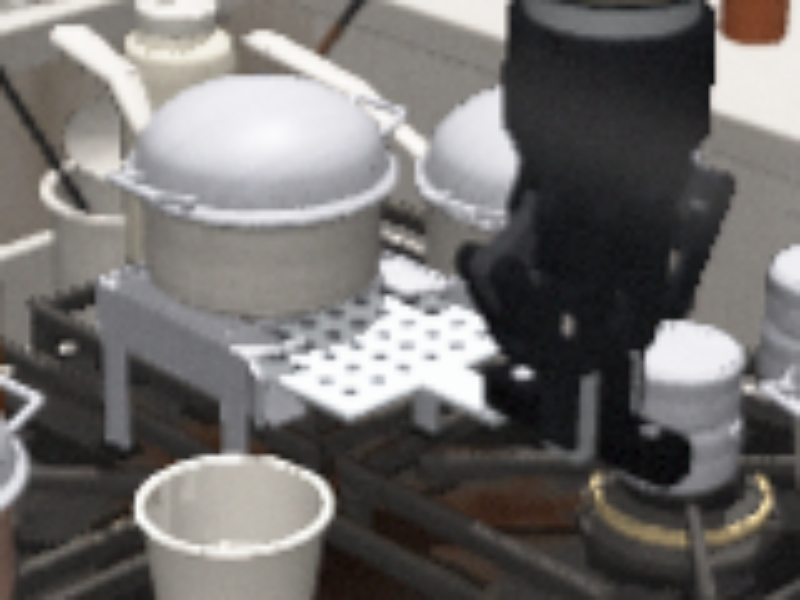

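The crop shows the plate's front entering under the lips at about (330,330), level and between the cheeks. Continuing.

carry_out(
  moves=[0,0,0,0.776,0.194,0,0,0,0,0,0.776,0.194,0,0,0,0,0,0.776,0.194,0,0,0,0,0,0.776,0.194,0,0,0,0,0,0.776,0.194,0,0,0,0,0,0.776,0.194,0,0,0,0,0,0.776,0.194,0,0,0,0,0,0.388,0.097,0,0,0,0,0,0,0,0,0],
)

```text
time: 9.07
tool_pos: [0.5119, 0.1391, 0.2442]
tool_rot: [0.434, -0.434, -0.558, 0.558]
contact_force: [0.2, 0.4, -1.7]
gripper_width: 0.193
```

```bash
cat > pl.py <<'E'
from h import *
tool(); s=manip.state()
a=np.radians(14);B=np.array([[np.cos(a),np.sin(a)],[-np.sin(a),np.cos(a)]])
print('tcp in stand',B@(s['tool_pos'][:2]-[.6395,.1695]))
for n in('top','scene'):
    f=grab(n); W=cloud(f); Q=(W[...,:2]-[.6395,.1695])@B.T
    i=f['img'].astype(int)
    m=(abs(W[...,2]-.068)<.012)&(Q[...,0]<-.02)&(Q[...,0]>-.14)&(abs(Q[...,1])<.03)&(i.min(-1)>90)
    P=Q[m]*1000; print(n,len(P),'back edge x (1,5pct; |y|>12)',np.percentile(P[abs(P[:,1])>12][:,0],[1,5,20]) if len(P)>20 else '', 'z',np.median(W[m][:,2]))
cv2.imwrite('pics/s%d.png'%int(s['time']*10),cv2.resize(f['img'][150:270,190:350],(800,600))[:,:,::-1])
E
python3 pl.py; ls pics
```

```text
t 9.07 tcp [0.5119 0.1391 0.2442] jawx [-0.2451  0.9695 -0.    ] y [-0.0001 -0.0001 -1.    ] yaw 104.19 q [ 0.125  -0.0146  1.9635 -0.      1.1929 -1.6934] F [ 0.2436  0.3512 -1.6723] w 0.19264330885439937
tcp in stand [-0.1312  0.0014]
top 5 back edge x (1,5pct; |y|>12)  z 0.07019498706548769
scene 210 back edge x (1,5pct; |y|>12) [-138.6456  -92.8362  -59.8777] z 0.07109384847724037
s3.png
s5.png
s90.png
scene0.png
scene2.png
scene4.png
scene5.png
top0.png
top1.png
top2.png
top4.png
top5.png
```

carry_out(
  moves=[0,0,0,0.388,0.097,0,0,0,0,0,0.291,0.073,0,0,0,0,0,0.194,0.049,0,0,0,0,0,0.097,0.024,0,0,0,0,0,0,0,0,0],
)

```text
time: 9.8
tool_pos: [0.5193, 0.1415, 0.2427]
tool_rot: [0.437, -0.432, -0.555, 0.56]
contact_force: [-12.6, -0.1, 2.8]
gripper_width: 0.194
```

```bash
python3 pl.py
```

```text
t 9.8 tcp [0.5193 0.1415 0.2427] jawx [-0.2448  0.9696  0.0015] y [-0.01   -0.001  -0.9999] yaw 104.17 q [ 0.1277  0.0085  1.9433  0.0003  1.1999 -1.6905] F [-12.607   -0.0532   2.786 ] w 0.1938765457488689
tcp in stand [-0.1234  0.0019]
top 0 back edge x (1,5pct; |y|>12)  z nan
scene 201 back edge x (1,5pct; |y|>12) [-135.4286 -133.1195  -71.3632] z 0.07069676884300673
  return _methods._mean(a, axis=axis, dtype=dtype,
  ret = ret.dtype.type(ret / rcount)
```

Contact at 12.6 N, near the expected stop. I'll push a little more to see whether it is really the stop.

carry_out(
  moves=[0,0,0,0.194,0.049,0,0,0,0,0,0.194,0.049,0,0,0,0,0,0,0,0,0],
)

```text
time: 10.28
tool_pos: [0.5212, 0.1426, 0.2407]
tool_rot: [0.439, -0.429, -0.553, 0.562]
contact_force: [-20.4, -1.0, 3.7]
gripper_width: 0.191
```

```bash
python3 pl.py 2>/dev/null
```

```text
t 10.28 tcp [0.5212 0.1426 0.2407] jawx [-0.2452  0.9695  0.0033] y [-0.019  -0.0014 -0.9998] yaw 104.19 q [ 0.129   0.0183  1.9371  0.0011  1.2052 -1.6899] F [-20.3637  -0.9824   3.7053] w 0.19062259200315812
tcp in stand [-0.1213  0.0025]
top 0 back edge x (1,5pct; |y|>12)  z nan
scene 199 back edge x (1,5pct; |y|>12) [-134.8071 -133.3081  -77.1213] z 0.06944835759555802
```

View pics/s98.png

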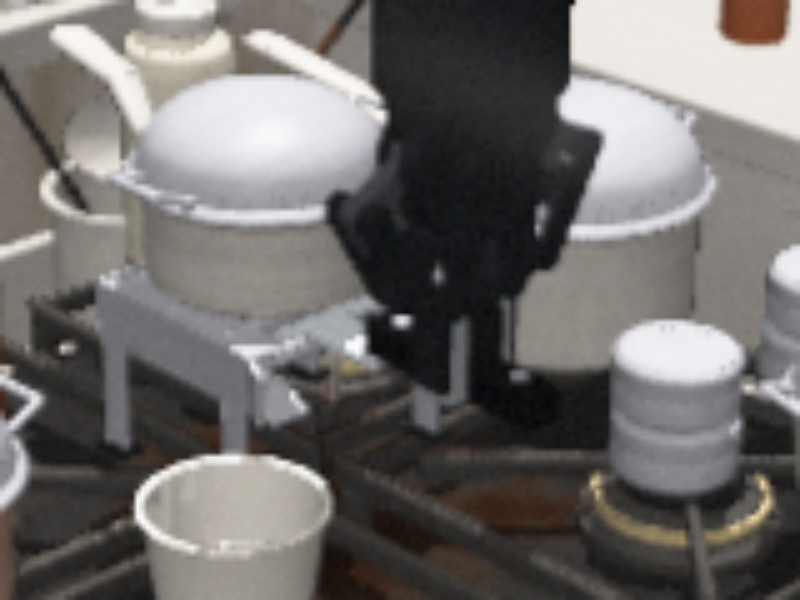

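carry_out(
  moves=[0,0,0,0.194,0.049,0,0,0,0,0,0.194,0.049,0,0,0,0,0,0.194,0.049,0,0,0,0,0,0,0,0,0],
)

```text
time: 10.88
tool_pos: [0.524, 0.1436, 0.2377]
tool_rot: [0.443, -0.426, -0.55, 0.566]
contact_force: [-31.3, -4.7, 5.7]
gripper_width: 0.193
```

```bash
python3 pl.py 2>/dev/null
```

```text
t 10.88 tcp [0.524  0.1436 0.2377] jawx [-0.2449  0.9695  0.0042] y [-0.0325 -0.0039 -0.9995] yaw 104.17 q [ 0.1304  0.0328  1.928   0.0004  1.2135 -1.688 ] F [-31.303   -4.6693   5.7249] w 0.1930608973206977
tcp in stand [-0.1183  0.0028]
top 0 back edge x (1,5pct; |y|>12)  z nan
scene 211 back edge x (1,5pct; |y|>12) [-135.8983 -134.0583  -82.9653] z 0.06786777681186368
```

Only about 0.9 mm of travel for 6 mm commanded, so this is the stop. I'll relax the push, settle onto the ledges, release, rise and check.

carry_out(
  moves=[0,0,0,-0.388,-0.097,0,0,0,0,0,-0.388,-0.097,-0.1,0,0,0,0,0,0,-0.2,0,0,0,0,0,0,0,0,0,0,0,0,0,0,3.5,0,0,0,0,0,0,3.5,0,0,0,0,0,0,3.5,0,0,0,0,0,1.5,3.5,0,0,0,0,0,3,3.5,0,0,0,0,0,4,4,0,0,0,0,0,5,8,0,0,0,-2,-2,3,8,0,0,0,-3,-5,0,8,0,0,0,-1,-5,0,8,0,0,0,0,-4,0,8,0,0,0,0,0,0,8],
)

```text
time: 12.98
tool_pos: [0.4631, -0.0199, 0.4078]
tool_rot: [-0.435, 0.436, 0.557, -0.557]
contact_force: [0.2, -0.3, 1.1]
gripper_width: 0.934
```

```bash
cat > ck.py <<'E'
from h import *
tool()
a=np.radians(14);B=np.array([[np.cos(a),np.sin(a)],[-np.sin(a),np.cos(a)]])
for n in('top','scene'):
    f=grab(n,n+'6.png'); W=cloud(f); i=f['img'].astype(int)
    C=[.638,.168] if n=='top' else [.6407,.1703]
    Q=(W[...,:2]-C)@B.T
    m=(i.max(-1)<85)&(abs(W[...,2]-.076)<.016)&(Q[...,0]<-.05)&(Q[...,0]>-.2)&(abs(Q[...,1])<.04)
    m=cv2.morphologyEx(m.astype(np.uint8),cv2.MORPH_OPEN,np.ones((2,2)))>0
    P=Q[m]*1000; print(n,len(P),np.percentile(P,[1,3,50,97,99],axis=0).tolist(), 'z',np.median(W[m][:,2])); u,s,vt=np.linalg.svd(P-P.mean(0),full_matrices=False); print(vt[0])
    m=(abs(W[...,2]-.068)<.012)&(Q[...,0]<-.02)&(Q[...,0]>-.1)&(abs(Q[...,1])<.03)&(i.min(-1)>90)
    P=Q[m]*1000
    for lo,hi in((-30,-12),(12,30)):
        q=P[(P[:,1]>lo)&(P[:,1]<hi)]; print('rear edge',len(q),np.percentile(q[:,0],[1,5,20]) if len(q)>5 else '')
    for nn,c,z,rad,r in[('low',(.5857,.3622),.095,.084,.035),('stand',(.639,.169),.163,.084,.035),('wide',(.679,-.012),.116,.112,.04),('pot',(.4706,-.0373),.073,.060,.025)]:
        try: print(nn,dome(W,c,r,z,rad))
        except Exception as e: print(nn,'hidden')
E
python3 ck.py
```

```text
t 12.97 tcp [ 0.4631 -0.0199  0.4078] jawx [-0.241   0.9705 -0.0013] y [ 0.0024 -0.0007 -1.    ] yaw 103.95 q [-0.2036 -0.3531  1.9709 -0.0002  1.5214 -2.0179] F [ 0.2323 -0.3381  1.1197] w 0.9339353206593426
top 231 [[nan, nan], [nan, nan], [nan, nan], [nan, nan], [nan, nan]] z nanTraceback (most recent call last):
  File "ck.py", line 10, in <module>
    P=Q[m]*1000; print(n,len(P),np.percentile(P,[1,3,50,97,99],axis=0).tolist(), 'z',np.median(W[m][:,2])); u,s,vt=np.linalg.svd(P-P.mean(0),full_matrices=False); print(vt[0])
                                                                                                                   ~~~~~~~~~~~~~^^^^^^^^^^^^^^^^^^^^^^^^^^^^^^^^^
    u, s, vh = gufunc(a, signature=signature)
               ~~~~~~^^^^^^^^^^^^^^^^^^^^^^^^
    raise LinAlgError("SVD did not converge")
numpy.linalg.LinAlgError: SVD did not converge
```

Some invalid pixels slipped in after the morphology step; I'll drop them.

```bash
sed -i 's/\.ones((2,2)))>0/.ones((2,2)))>0; m\&=~np.isnan(W[...,0])/' ck.py; python3 ck.py
```

```text
t 13.03 tcp [ 0.4632 -0.0188  0.4076] jawx [-0.2427  0.9701 -0.0005] y [ 0.002 -0.    -1.   ] yaw 104.04 q [-0.2014 -0.3526  1.9709  0.0004  1.5214 -2.0173] F [ 0.4462 -0.1446 -0.1634] w 0.9393622481528533
top 234 [[-168.10804380416502, -13.537742730676026], [-167.14539741904053, -12.879310920685887], [-126.5113537778748, 0.6308031270495583], [-98.00696985143367, 9.178014422280299], [-89.43363390002567, 9.573461881462022]] z 0.08132151175001512
[-0.9998  0.0212]
rear edge 8 [-44.0507 -44.0384 -43.826 ]
rear edge 16 [-78.3393 -72.6858 -57.2142]
low (array([0.583 , 0.3587, 0.0947]), 786, np.float64(0.0017805601588384806))
stand (array([0.6348, 0.1677, 0.1629]), 864, np.float64(0.0016644629902190827))
wide (array([ 0.6736, -0.0107,  0.116 ]), 1015, np.float64(0.0017938828216790305))
pot (array([ 0.4639, -0.074 ,  0.1262]), 11, np.float64(0.0009183800188831815))
scene 393 [[-171.1669769936046, -154.55359198241442], [-170.47982059693126, -134.5730401256431], [-129.9376677350201, 8.956491514959355], [-41.204284553531814, 12.20270929782286], [-24.663141865140375, 13.081705444328845]] z 0.0760212189096024
[-0.7183  0.6957]
rear edge 41 [-48.7574 -47.3596 -45.792 ]
rear edge 68 [-86.0866 -82.8156 -71.2536]
low (array([0.5836, 0.3609, 0.0948]), 480, np.float64(0.0009334959977595698))
stand (array([0.6359, 0.1693, 0.1629]), 296, np.float64(0.0009686098158579271))
wide (array([ 0.6753, -0.0094,  0.116 ]), 294, np.float64(0.0010121679583459146))
pot (array([ 0.4696, -0.0361,  0.0732]), 189, np.float64(0.001102125774457173))
```

```bash
python3 -c "
import cv2;a=cv2.imread('pics/top6.png')[110:290,170:410];cv2.imwrite('pics/t6.png',cv2.resize(a,(800,600),interpolation=cv2.INTER_CUBIC))"
```

```text
(no output)
```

View pics/t6.png

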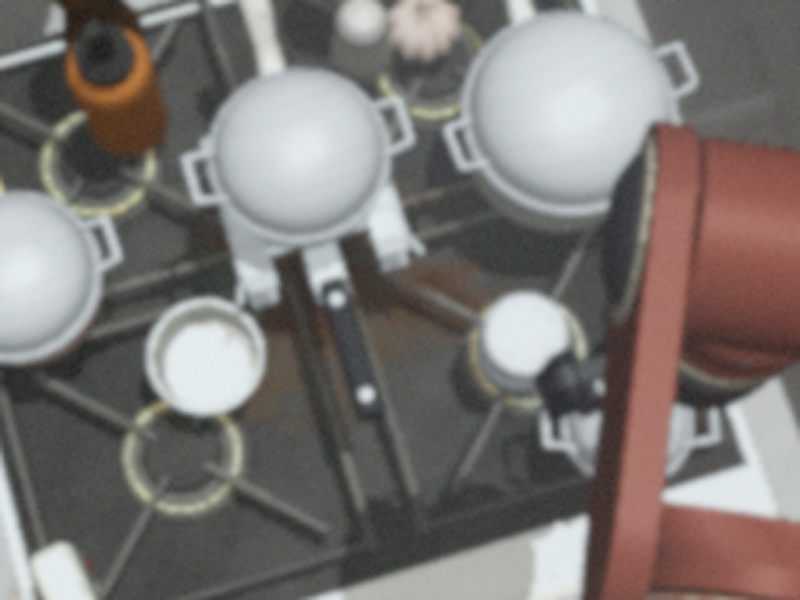

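The crop shows the diffuser handle running straight out from the stand, from (333,290) to (367,400). Its end is about 166 mm from the stand axis, against 165 mm when home. The dome fits depend on the sampling centre, so I'll iterate them to a fixed point. That also explains the 3.5 mm offset at the stop. Meanwhile I'll take the first weight.

carry_out(
  moves=[0,0,0,3.2,2.3,0,8.5,0,0,0,3.3,2.3,0,8.5,0,0,0,0,0,-5,8.5,0,0,0,0,0,-5,8.5,0,0,0,0,0,-5,8.5,0,0,0,0,0,-3.5,8.5,0,0,0,0,0,-1.9,8.5,0,0,0,0,0,0,8.5],
)

```text
time: 14.12
tool_pos: [0.528, 0.0288, 0.2012]
tool_rot: [0.435, -0.433, -0.558, 0.559]
contact_force: [0.1, 0.0, 0.9]
gripper_width: 0.993
```

```bash
cat >> h.py <<'E'
def crowns():
    L=[('low',(.5835,.360),.095,.084,.035),('stand',(.6355,.1685),.163,.084,.035),('wide',(.6745,-.010),.116,.112,.04),('pot',(.4700,-.0365),.073,.060,.025)]
    for n in('top','scene'):
        W=cloud(grab(n))
        for nn,c,z,rad,r in L:
            c=np.array(c)
            try:
                for _ in range(8): p,k,e=dome(W,c,r,z,rad); c=(c+p[:2])/2
                print(n,nn,p.round(4),k,e.round(4))
            except Exception as ex: print(n,nn,'hidden')
E
python3 -c "
from h import *
tool(); crowns()
f=grab('scene','scene7.png');cv2.imwrite('pics/s7.png',cv2.resize(f['img'][160:280,270:430],(800,600))[:,:,::-1])"
```

```text
t 14.12 tcp [0.528  0.0288 0.2012] jawx [-0.2463  0.9692  0.0009] y [-0.0025  0.0003 -1.    ] yaw 104.26 q [-0.0864  0.0466  1.9844  0.0001  1.1131 -1.906 ] F [0.1361 0.0001 0.9158] w 0.9927384199937771
top low [0.5832 0.3594 0.0948] 815 0.0019
top stand [0.6354 0.1677 0.1629] 887 0.0017
top wide [ 0.6742 -0.0113  0.116 ] 1045 0.0019
top pot [ 0.47   -0.0365  0.073 ] 0 nan
scene low [0.5841 0.3613 0.0947] 511 0.001
scene stand [0.6364 0.1693 0.1628] 325 0.0011
scene wide [ 0.6749 -0.0103  0.1162] 248 0.0011
scene pot [ 0.4701 -0.0368  0.0731] 200 0.0011
  return _methods._mean(a, axis=axis, dtype=dtype,
  ret = ret.dtype.type(ret / rcount)
```

View pics/s7.png

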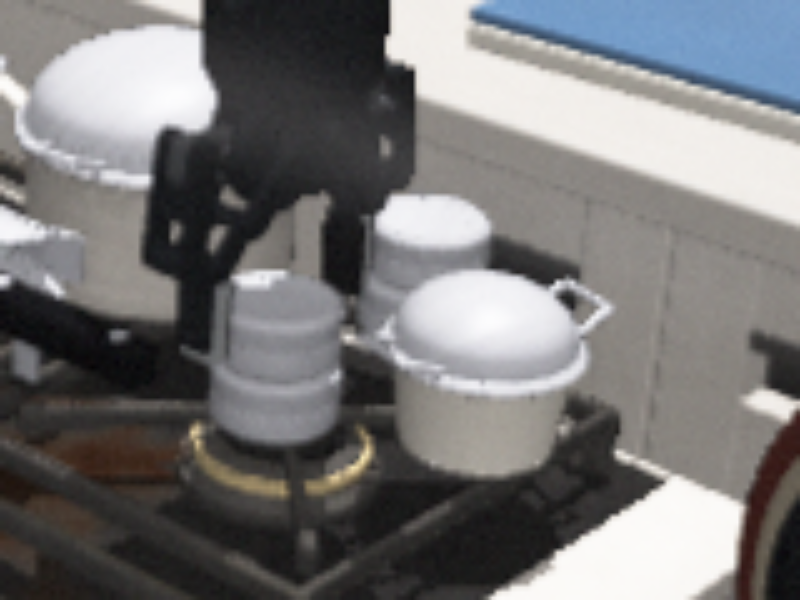

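The crop shows the jaws straddling the near pile, centred, with the tips beside the upper disc (y≈300). Closing.

carry_out(
  moves=[0,0,0,0,0,0,4,0,0,0,0,0,0,4,0,0,0,0,0,0,4,0,0,0,0,0,0,4,0,0,0,0,0,1,4,0,0,0,0,0,3,4],
)

```text
time: 15.02
tool_pos: [0.5263, 0.0282, 0.2393]
tool_rot: [0.437, -0.432, -0.556, 0.559]
contact_force: [-0.6, 0.2, -4.9]
gripper_width: 0.635
```

```bash
python3 -c "
from h import *
tool()
f=grab('scene','scene8.png');cv2.imwrite('pics/s8.png',cv2.resize(f['img'][160:280,270:430],(800,600))[:,:,::-1])"
```

```text
t 15.03 tcp [0.5263 0.0282 0.2393] jawx [-0.2449  0.9695  0.0028] y [-0.008   0.0008 -1.    ] yaw 104.18 q [-0.0878 -0.014   1.9721  0.0001  1.1915 -1.9061] F [-0.5541  0.2386 -4.9251] w 0.6348789442570868
```

View pics/s8.png

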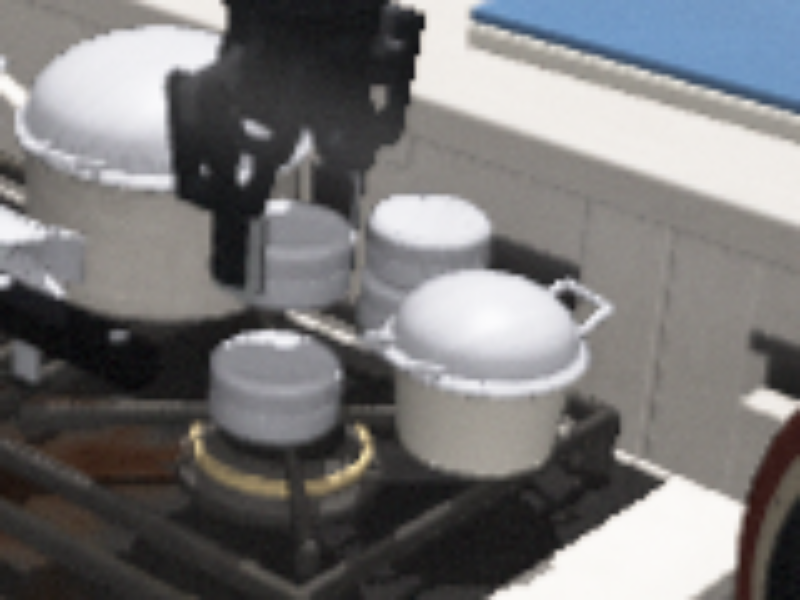

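The crop shows one disc lifted level in the jaws, with the other left in place at (275,385). Carrying it to the stand's lid.

carry_out(
  moves=[0,0,0,0,0,5,4,0,0,0,0,0,5,4,0,0,0,0,0,5,4,0,0,0,2.7,3.5,0,4,0,0,0,2.7,3.5,0,4,0,0,0,2.7,3.5,0,4,0,0,0,2.7,3.5,0,4,0,0,0,0,0,0,4,0,0,0,0,0,0,4],
)

```text
time: 16.2
tool_pos: [0.6359, 0.1679, 0.3904]
tool_rot: [0.435, -0.434, -0.557, 0.559]
contact_force: [0.0, 0.1, -5.5]
gripper_width: 0.635
```

```bash
python3 -c "
from h import *
tool()
for n in('top','scene'):
    f=grab(n,n+'9.png');W=cloud(f)
    m=(abs(W[...,0]-.636)<.07)&(abs(W[...,1]-.1685)<.07)&(W[...,2]>.21)&(W[...,2]<.30)&(f['img'].min(-1)>100)
    P=W[m];print(n,len(P),np.percentile(P,[2,50,98],axis=0) if len(P) else '')
"
```

```text
t 16.2 tcp [0.6359 0.1679 0.3904] jawx [-0.2453  0.9694 -0.0001] y [-0.003  -0.0009 -1.    ] yaw 104.2 q [ 0.1451  0.1379  1.5459 -0.0004  1.4609 -1.6735] F [ 0.0462  0.1343 -5.5085] w 0.6353198021787343
top 0 
scene 349 [[0.6064 0.1471 0.218 ]
 [0.614  0.1715 0.2381]
 [0.6558 0.1899 0.2435]]
```

carry_out(
  moves=[0,0,0,0,0.05,-2,4,0,0,0,0,0,-1.5,4,0,0,0,0,0,-1,4,0,0,0,0,0,-0.5,4,0,0,0,0,0,-0.2,4,0,0,0,0,0,0,4,0,0,0,0,0,0,4],
)

```text
time: 17.18
tool_pos: [0.6365, 0.1686, 0.341]
tool_rot: [-0.434, 0.435, 0.558, -0.558]
contact_force: [-0.2, 0.5, -6.0]
gripper_width: 0.636
```

```bash
python3 -c "
from h import *
tool()
f=grab('scene','scene10.png');cv2.imwrite('pics/s10.png',cv2.resize(f['img'][130:250,170:330],(800,600))[:,:,::-1])"
```

```text
t 17.18 tcp [0.6365 0.1686 0.341 ] jawx [-0.2451  0.9695 -0.0002] y [ 0.0013  0.0002 -1.    ] yaw 104.19 q [ 0.146   0.1742  1.5895 -0.      1.3766 -1.6725] F [-0.2244  0.5337 -5.953 ] w 0.6360667928959975
```

Still hanging free at z = 0.341; contact should come near 0.336.

carry_out(
  moves=[0,0,0,0,0,-0.2,4,0,0,0,0,0,-0.1,4,0,0,0,0,0,0,4,0,0,0,0,0,0,4],
)

```text
time: 17.73
tool_pos: [0.6366, 0.1686, 0.3387]
tool_rot: [-0.434, 0.435, 0.558, -0.558]
contact_force: [-3.4, -0.4, 3.7]
gripper_width: 0.635
```

carry_out(
  moves=[0,0,0,0,0,0.1,4,0,0,0,0,0,0,5.6,0,0,0,0,0,0,6,0,0,0,0,0,0,6.6,0,0,0,0,0,0,7.2,0,0,0,0,0,0,7.2,0,0,0,0,0,1,7.2,0,0,0,0,0,3,7.2,0,0,0,0,0,4,8.5,0,0,0,-1,-5,1,8.5,0,0,0,-3,-5,0,8.5,0,0,0,0,0,0,8.5],
)

```text
time: 19.23
tool_pos: [0.5951, 0.0661, 0.4292]
tool_rot: [-0.435, 0.436, 0.557, -0.557]
contact_force: [1.0, 0.7, -0.7]
gripper_width: 0.997
```

```bash
cat >> h.py <<'E'
CR=dict(low=(.5837,.3604,.095),stand=(.6359,.1685,.163),wide=(.6746,-.0108,.116),pot=(.4699,-.037,.073))
def onlid(name):
    c=CR[name]
    for n in('top','scene'):
        f=grab(n); W=cloud(f); z=c[2]+.028
        m=(np.hypot(W[...,0]-c[0],W[...,1]-c[1])<.045)&(abs(W[...,2]-z)<(.006 if n=='scene' else .009)); P=W[m]
        if len(P)<30: print(n,name,'hidden',len(P)); continue
        A=np.c_[P[:,:2]-c[:2],np.ones(len(P))]; s=np.linalg.lstsq(A,P[:,2]-z,rcond=None)[0]
        d=(P-c)[:,:2]*1000; cc,r=cv2.minEnclosingCircle(d.astype(np.float32)); print(n,name,len(P),'off mm mean',d.mean(0).round(1),'circ',np.round(cc,1),round(r,1),'tilt',s[:2].round(3),'dz',(s[2]*1000).round(1))
E
python3 -c "
from h import *
tool(); onlid('stand')
f=grab('scene','scene11.png');cv2.imwrite('pics/s11.png',cv2.resize(f['img'][130:250,170:330],(800,600))[:,:,::-1])"
```

```text
t 19.23 tcp [0.5951 0.0661 0.4292] jawx [-0.2415  0.9704 -0.0008] y [ 0.0008 -0.0006 -1.    ] yaw 103.97 q [-0.0135 -0.0226  1.6483 -0.0006  1.5151 -1.8282] F [ 1.0026  0.6666 -0.7004] w 0.9969721167384803
top stand 621 off mm mean [-0.4 -2.6] circ [ 1.1 -3.1] 28.3 tilt [-0.01   0.031] dz -1.2
scene stand 243 off mm mean [-4.2  2.5] circ [-0.   2.1] 30.5 tilt [0.009 0.005] dz -1.7
```

View pics/s11.png

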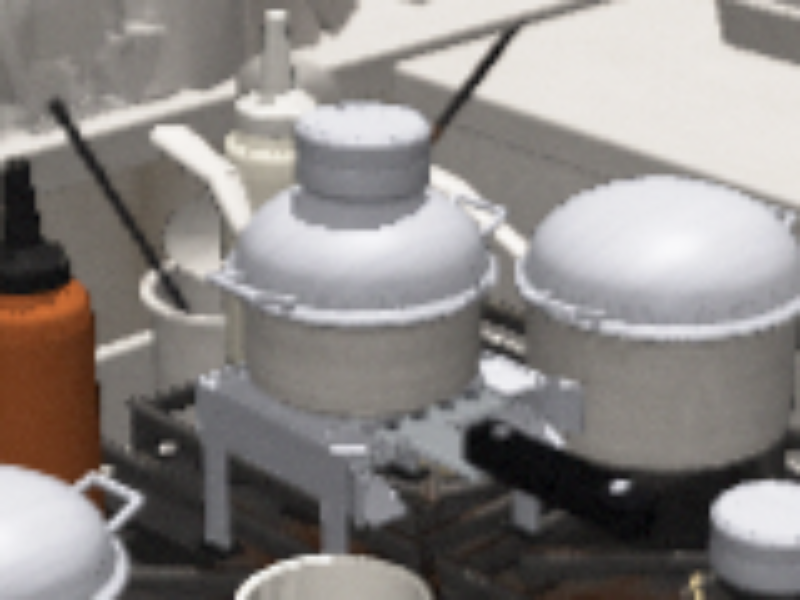

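The crop shows the weight level and central on the stand's lid (disc top at (365,125)), with the diffuser home. Next is the lower disc of the near pile.

```bash
python3 -c "
from h import *
for n in('top','scene'):
    f=grab(n); print(n,discs(f,(.528,.027),.028),discs(f,(.563,-.081),.056))"
```

```text
Traceback (most recent call last):
  File "h.py", line 35, in discs
    (c2,rr)=cv2.minEnclosingCircle((P*1000).astype(np.float32)); return np.array(c2),rr,P.mean(0)*1000,len(P)
            ~~~~~~~~~~~~~~~~~~~~~~^^^^^^^^^^^^^^^^^^^^^^^^^^^^^
cv2.error: OpenCV(4.12.0) /io/opencv/modules/imgproc/src/shapedescr.cpp:201: error: (-215:Assertion failed) count >= 0 && (depth == CV_32F || depth == CV_32S) in function 'minEnclosingCircle'
```

```bash
python3 -c "
from h import *
f=grab('scene'); W=cloud(f)
for c,z in(((.528,.027),.028),((.563,-.081),.056)):
    print(discs(f,c,z))
    m=(np.hypot(W[...,0]-c[0],W[...,1]-c[1])<.045)&(abs(W[...,2]-z)<.004); print(((np.percentile(W[m],2,axis=0)+np.percentile(W[m],98,axis=0))/2),np.ptp(W[m],axis=0),m.sum())"
```

```text
(array([518.7918,  33.6937]), 34.73333740234375, array([519.1384,  34.4607]), 327)
[0.5252 0.0305 0.027 ] [0.0539 0.0538 0.0068] 272
(array([558.3299, -72.7964]), 36.37020492553711, array([556.0335, -74.5568]), 271)
[ 0.5621 -0.0792  0.0551] [0.0552 0.0531 0.0073] 222
```

carry_out(
  moves=[0,0,0,-3.4,-1.9,0,8.5,0,0,0,-3.4,-1.9,0,8.5,0,0,0,0,0,-5,8.5,0,0,0,0,0,-5,8.5,0,0,0,0,0,-5,8.5,0,0,0,0,0,-5,8.5,0,0,0,0,0,-3.5,8.5,0,0,0,0,0,-1.7,8.5,0,0,0,0,0,0,8.5],
)

```text
time: 20.6
tool_pos: [0.5283, 0.031, 0.1754]
tool_rot: [0.435, -0.434, -0.558, 0.558]
contact_force: [-0.4, 0.6, 0.3]
gripper_width: 0.991
```

carry_out(
  moves=[0,0,0,0,0,0,4,0,0,0,0,0,0,4,0,0,0,0,0,0,4,0,0,0,0,0,0,4],
)

```text
time: 21.1
tool_pos: [0.5297, 0.0303, 0.1789]
tool_rot: [-0.433, 0.436, 0.559, -0.557]
contact_force: [-1.1, -0.4, 7.0]
gripper_width: 0.635
```

carry_out(
  moves=[0,0,0,0,0,2,4,0,0,0,0,0,4,4,0,0,0,0,0,5,4,0,0,0,0,0,5,4,0,0,0,0,0,5,4,0,0,0,0,0,0,4],
)

```text
time: 21.85
tool_pos: [0.5292, 0.0305, 0.3919]
tool_rot: [-0.431, 0.438, 0.56, -0.556]
contact_force: [-0.1, 0.5, -4.0]
gripper_width: 0.634
```

```bash
python3 -c "
from h import *
tool()
f=grab('scene','scene12.png');W=cloud(f);c=(.529,.030)
m=(np.hypot(W[...,0]-c[0],W[...,1]-c[1])<.05)&(abs(W[...,2]-.235)<.025)&(f['img'].min(-1)>90)
P=W[m];print(len(P),np.percentile(P,[2,50,98],axis=0))
m=(W[...,2]>.10)&(W[...,2]<.45)&(np.hypot(W[...,0]-.5837,W[...,1]-.3604)<.16);P=W[m];print('near low',len(P),np.percentile(P,[0,50,100],axis=0))
cv2.imwrite('pics/s12.png',cv2.resize(f['img'][90:240,270:470],(800,600))[:,:,::-1])"
```

```text
t 21.85 tcp [0.5292 0.0305 0.3919] jawx [-0.245   0.9695 -0.0033] y [ 0.0106 -0.0008 -0.9999] yaw 104.18 q [-0.083  -0.1709  1.8485  0.0001  1.4534 -1.9013] F [-0.1046  0.5275 -3.9947] w 0.6335458856631274
472 [[0.4988 0.0079 0.216 ]
 [0.5105 0.0382 0.2347]
 [0.5459 0.0699 0.2529]]
near low 1089 [[0.5865 0.2011 0.1   ]
 [0.6816 0.2745 0.1276]
 [0.7257 0.3192 0.1717]]
```

View pics/s12.png

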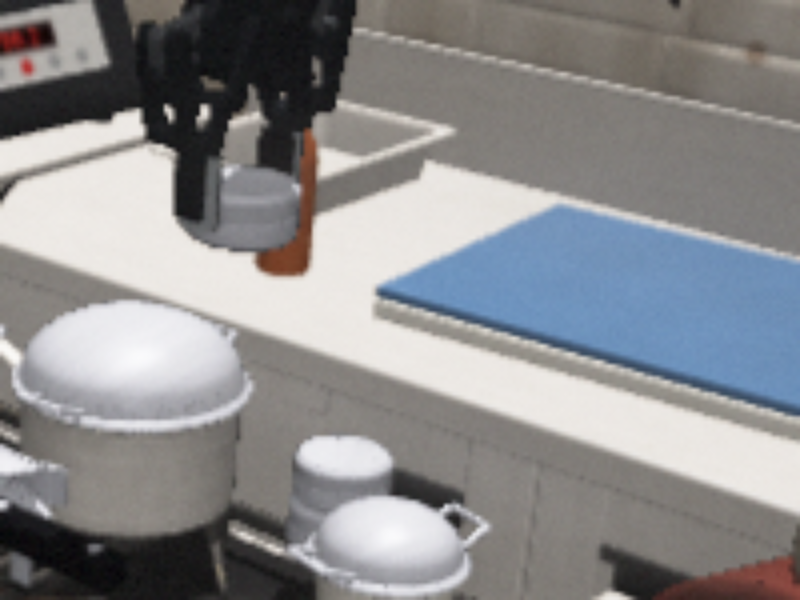

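The crop shows the disc held level at (250,210) between the pads; the scene depth puts it centred within about 1 mm of the TCP. Carrying it to the copper pan.

carry_out(
  moves=[0,0,0,0.68,4.12,0,4,0,0,0,0.68,4.12,0,4,0,0,0,0.68,4.12,0,4,0,0,0,0.68,4.12,0,4,0,0,0,0.68,4.12,0,4,0,0,0,0.68,4.12,0,4,0,0,0,0.68,4.12,0,4,0,0,0,0.68,4.12,0,4,0,0,0,0,0,-4,4,0,0,0,0,0,-4,4,0,0,0,0,0,-2,4,0,0,0,0,0,0,4,0,0,0,0,0,0,4],
)

```text
time: 23.52
tool_pos: [0.5833, 0.3602, 0.2878]
tool_rot: [-0.434, 0.435, 0.559, -0.557]
contact_force: [-0.0, -0.1, -3.3]
gripper_width: 0.634
```

```bash
python3 -c "
from h import *
tool()
f=grab('scene','scene13.png');W=cloud(f);c=(.5837,.3604)
m=(np.hypot(W[...,0]-c[0],W[...,1]-c[1])<.05)&(W[...,2]>.102)&(W[...,2]<.16)&(f['img'].min(-1)>90)
P=W[m];print(len(P),np.percentile(P,[2,50,98],axis=0))"
```

```text
t 23.52 tcp [0.5833 0.3602 0.2878] jawx [-0.2448  0.9696  0.0005] y [ 0.0022  0.0011 -1.    ] yaw 104.17 q [ 0.4447  0.2815  1.5572  0.      1.3005 -1.3734] F [-0.034  -0.0989 -3.3383] w 0.6341836027250628
634 [[0.5515 0.3292 0.1115]
 [0.563  0.3634 0.1339]
 [0.6009 0.3894 0.1433]]
```

carry_out(
  moves=[0,0,0,0,0,-0.8,4,0,0,0,0,0,-0.3,4,0,0,0,0,0,-0.2,4,0,0,0,0,0,0,4,0,0,0,0,0,0,4],
)

```text
time: 24.2
tool_pos: [0.5828, 0.3601, 0.2737]
tool_rot: [-0.434, 0.434, 0.558, -0.558]
contact_force: [-1.6, -1.5, 0.6]
gripper_width: 0.632
```

Contact (force rose by about 4 N). Releasing.

carry_out(
  moves=[0,0,0,0,0,0,5.6,0,0,0,0,0,0,6,0,0,0,0,0,0,6.6,0,0,0,0,0,0,7.2,0,0,0,0,0,0,7.2,0,0,0,0,0,1,7.2,0,0,0,0,0,3,7.2,0,0,0,0,0,5,8.5,0,0,0,0,-3,3,8.5,0,0,0,0,-5,2,8.5,0,0,0,0,-5,0,8.5,0,0,0,0,-5,0,8.5,0,0,0,0,-5,0,8.5,0,0,0,0,-5,0,8.5,0,0,0,0,0,0,8.5],
)

```text
time: 26.08
tool_pos: [0.5827, 0.0774, 0.4142]
tool_rot: [-0.435, 0.436, 0.557, -0.557]
contact_force: [-0.5, 0.8, 0.9]
gripper_width: 0.993
```

```bash
python3 -c "
from h import *
tool(); onlid('low'); onlid('stand')
f=grab('top','top14.png'); print(discs(f,(.563,-.081),.056)); crowns()"
```

```text
t 26.07 tcp [0.5827 0.0774 0.4142] jawx [-0.2406  0.9706 -0.0008] y [ 0.0013 -0.0004 -1.    ] yaw 103.92 q [ 0.0055 -0.0408  1.6909 -0.0005  1.4901 -1.8083] F [-0.5068  0.7707  0.8691] w 0.9927989028996905
top low 570 off mm mean [-6.8 -4.6] circ [-6.  -3.9] 28.2 tilt [0.058 0.048] dz -0.9
scene low 390 off mm mean [-9.  -0.4] circ [-6.3 -2. ] 29.0 tilt [0.071 0.022] dz -1.2
top stand 567 off mm mean [ 0.6 -0.9] circ [ 0.9 -2.8] 28.7 tilt [-0.02   0.037] dz -1.3
scene stand 242 off mm mean [-4.6  2.6] circ [0.7 1.8] 29.4 tilt [0.012 0.01 ] dz -1.6
(array([561.6102, -93.1716]), 24.118101119995117, array([560.6509, -98.741 ]), 160)
top low [0.5821 0.3589 0.095 ] 239 0.0055
top stand [0.6365 0.1658 0.1642] 206 0.0059
top wide [ 0.6766 -0.0102  0.1166] 75 0.0015
top pot [ 0.47   -0.0365  0.073 ] 0 nan
scene low [0.562  0.3694 0.0976] 429 0.0071
scene stand [0.6585 0.1588 0.1784] 452 0.0062
scene wide [ 0.6746 -0.0096  0.116 ] 338 0.001
scene pot [ 0.4701 -0.0367  0.0731] 196 0.0011
  return _methods._mean(a, axis=axis, dtype=dtype,
  ret = ret.dtype.type(ret / rcount)
```

Low-pan weight: about 6–7 mm off the crown with a tilt of about 0.075 rad. That is inside the limits, and the stand's weight is within about 1 mm. Now the far pile's upper disc, for the wide pan.

carry_out(
  moves=[0,0,0,-0.5,-4,0,8.5,0,0,0,-0.5,-4,0,8.5,0,0,0,-0.5,-4,0,8.5,0,0,0,-0.47,-3.8,0,8.5,0,0,0,0,0,-5,8.5,0,0,0,0,0,-5,8.5,0,0,0,0,0,-4,8.5,0,0,0,0,0,0,8.5],
)

```text
time: 27.42
tool_pos: [0.5616, -0.0768, 0.2691]
tool_rot: [0.437, -0.431, -0.557, 0.559]
contact_force: [0.2, 0.0, 0.6]
gripper_width: 0.996
```

```bash
python3 -c "
from h import *
tool()
f=grab('scene','scene15.png');W=cloud(f)
cv2.imwrite('pics/s15.png',cv2.resize(f['img'][150:270,290:450],(800,600))[:,:,::-1])
for c,z in(((.563,-.081),.056),):
    m=(np.hypot(W[...,0]-c[0],W[...,1]-c[1])<.045)&(abs(W[...,2]-z)<.004); print(((np.percentile(W[m],2,axis=0)+np.percentile(W[m],98,axis=0))/2),np.ptp(W[m],axis=0),m.sum())"
```

```text
t 27.43 tcp [ 0.5616 -0.0768  0.2691] jawx [-0.2461  0.9692  0.0043] y [-0.0083  0.0023 -1.    ] yaw 104.25 q [-0.2672  0.0404  1.8617  0.0001  1.2481 -2.0867] F [0.182  0.0198 0.5643] w 0.9955801405061994
[ 0.5621 -0.0791  0.0551] [0.0562 0.0533 0.0062] 224
```

carry_out(
  moves=[0,0,0,0.1,-0.3,-3,8.5,0,0,0,0,0,-2.5,8.5,0,0,0,0,0,-1.1,8.5,0,0,0,0,0,0,8.5,0,0,0,0,0,0,8.5,0,0,0,0,0,0,4,0,0,0,0,0,0,4,0,0,0,0,0,0,4,0,0,0,0,0,0,4],
)

```text
time: 28.6
tool_pos: [0.5647, -0.0811, 0.2086]
tool_rot: [-0.434, 0.435, 0.558, -0.558]
contact_force: [0.3, -0.8, 5.6]
gripper_width: 0.634
```

carry_out(
  moves=[0,0,0,0,0,1,4,0,0,0,0,0,3,4,0,0,0,0,0,5,4,0,0,0,0,0,5,4,0,0,0,0,0,2,4,0,0,0,0,0,0,4,0,0,0,0,0,0,4],
)

```text
time: 29.48
tool_pos: [0.5632, -0.0807, 0.3637]
tool_rot: [0.436, -0.433, -0.557, 0.559]
contact_force: [0.2, 0.0, -5.6]
gripper_width: 0.628
```

```bash
cat > held.py <<'E'
from h import *
tool(); s=manip.state(); t=s['tool_pos']
for n in('scene',):
    f=grab(n,'held.png'); W=cloud(f)
    m=(np.hypot(W[...,0]-t[0],W[...,1]-t[1])<.05)&(abs(W[...,2]-t[2]+.16)<.025)&(f['img'].min(-1)>90); P=W[m]-t
    top=P[P[:,2]>np.percentile(P[:,2],60)-.0]; print(len(P),np.percentile(P,[2,50,98],axis=0)*1000)
    # side wall cylinder fit
    q=P[(P[:,2]<np.percentile(P[:,2],65))]; r=least_squares(lambda c:np.hypot(q[:,0]-c[0],q[:,1]-c[1])-.028,[0,0],loss='soft_l1',f_scale=.001); print('disc centre rel TCP mm',r.x*1000,len(q))
f=grab('scene');W=cloud(f);c=(.563,-.081);z=.028
m=(np.hypot(W[...,0]-c[0],W[...,1]-c[1])<.045)&(abs(W[...,2]-z)<.004); print('lower p2',((np.percentile(W[m],2,axis=0)+np.percentile(W[m],98,axis=0))/2),np.ptp(W[m],axis=0),m.sum())
E
python3 held.py
```

```text
t 29.48 tcp [ 0.5632 -0.0807  0.3637] jawx [-0.245   0.9695  0.0028] y [-0.0054  0.0015 -1.    ] yaw 104.18 q [-0.2731 -0.0502  1.7851  0.      1.4123 -2.0914] F [ 0.1713  0.0244 -5.622 ] w 0.6279038011388067
375 [[ -30.0132  -22.188  -178.026 ]
 [ -19.76      8.877  -159.7652]
 [  14.0931   31.3498 -140.3673]]
disc centre rel TCP mm [-0.6973  0.5191] 244
lower p2 [ 0.569  -0.0771  0.0274] [0.0404 0.0537 0.0067] 142
```

carry_out(
  moves=[0,0,0,2.8,1.75,0,4,0,0,0,2.8,1.75,0,4,0,0,0,2.8,1.75,0,4,0,0,0,2.8,1.75,0,4,0,0,0,0,0,-3,4,0,0,0,0,0,-2.2,4,0,0,0,0,0,0,4,0,0,0,0,0,0,4,0,0,0,0,0,0,4],
)

```text
time: 30.7
tool_pos: [0.6764, -0.0112, 0.3171]
tool_rot: [-0.434, 0.435, 0.558, -0.557]
contact_force: [0.8, -0.3, -4.8]
gripper_width: 0.627
```

```bash
sed -i '/^f=grab/,$d' held.py; python3 held.py
```

```text
t 30.7 tcp [ 0.6764 -0.0112  0.3171] jawx [-0.2447  0.9696 -0.0011] y [ 0.003  -0.0003 -1.    ] yaw 104.17 q [-0.1264  0.2343  1.5618  0.      1.3425 -1.9445] F [ 0.8056 -0.2576 -4.8367] w 0.6274792570949456
372 [[ -29.4997  -28.1196 -178.8852]
 [ -17.8269    6.5882 -157.7499]
 [  19.212    40.3035 -136.6875]]
disc centre rel TCP mm [0.686  0.6253] 242
```

carry_out(
  moves=[0,0,0,-0.1,0.05,-1,4,0,0,0,0,0,-0.6,4,0,0,0,0,0,-0.3,4,0,0,0,0,0,-0.2,4,0,0,0,0,0,0,4,0,0,0,0,0,0,4],
)

```text
time: 31.5
tool_pos: [0.6752, -0.0103, 0.2964]
tool_rot: [-0.434, 0.434, 0.558, -0.558]
contact_force: [-5.2, 0.4, 3.9]
gripper_width: 0.633
```

carry_out(
  moves=[0,0,0,0,0,0.1,4,0,0,0,0,0,0,5.6,0,0,0,0,0,0,6,0,0,0,0,0,0,6.6,0,0,0,0,0,0,7.2,0,0,0,0,0,0,7.2,0,0,0,0,0,1,7.2,0,0,0,0,0,3,7.2,0,0,0,0,0,5,8.5,0,0,0,-3,-3,2,8.5,0,0,0,-4,-3,0,8.5,0,0,0,-4,-1.2,0,8.5,0,0,0,0,0,0,8.5],
)

```text
time: 33.12
tool_pos: [0.5632, -0.0831, 0.4058]
tool_rot: [-0.435, 0.435, 0.558, -0.557]
contact_force: [0.3, 1.3, 0.0]
gripper_width: 0.99
```

```bash
python3 -c "
from h import *
tool(); onlid('wide')
f=grab('scene','scene16.png');W=cloud(f);c=(.563,-.081);z=.028
m=(np.hypot(W[...,0]-c[0],W[...,1]-c[1])<.045)&(abs(W[...,2]-z)<.004); print('lower p2',((np.percentile(W[m],2,axis=0)+np.percentile(W[m],98,axis=0))/2),np.ptp(W[m],axis=0),m.sum())
"
```

```text
t 33.12 tcp [ 0.5632 -0.0831  0.4058] jawx [-0.2432  0.97   -0.0004] y [ 0.0006 -0.0002 -1.    ] yaw 104.08 q [-0.2771 -0.0804  1.7428 -0.0001  1.4786 -2.0936] F [0.2833 1.2595 0.0142] w 0.9901084855452418
top wide 558 off mm mean [-1.8 -1.9] circ [-0.5 -2.6] 28.4 tilt [0.018 0.027] dz -1.3
scene wide 195 off mm mean [-4.3  3.2] circ [-3.3  0.5] 30.8 tilt [ 0.017 -0.004] dz -1.4
lower p2 [ 0.5696 -0.0773  0.0274] [0.0419 0.0546 0.0065] 141
```

View pics/scene16.png

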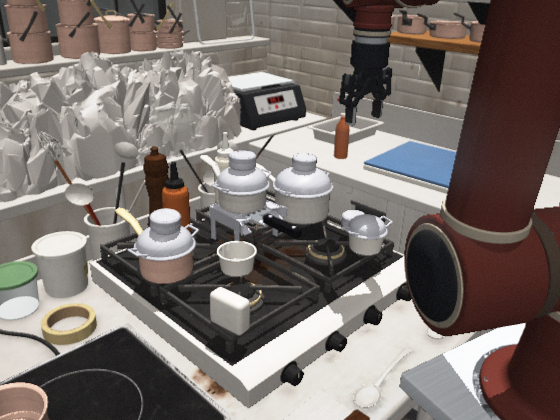

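The scene view shows weights sitting level on the copper pan (165,218), the stand pan (242,162) and the wide pan (304,164). The last disc is at (352,216), behind the pot. I'll take it with the fingers slightly higher, so the tips don't touch the range top as they swing.

carry_out(
  moves=[0,0,0,0,0.35,-5,8.5,0,0,0,0,0,-5,8.5,0,0,0,0,0,-5,8.5,0,0,0,0,0,-4,8.5,0,0,0,0,0,-2.5,8.5,0,0,0,0,0,-1,8.5,0,0,0,0,0,0,8.5,0,0,0,0,0,0,8.5],
)

```text
time: 34.28
tool_pos: [0.5661, -0.079, 0.1818]
tool_rot: [-0.433, 0.435, 0.558, -0.558]
contact_force: [0.0, 0.9, 0.4]
gripper_width: 0.992
```

carry_out(
  moves=[0,0,0,0,0,0,4,0,0,0,0,0,0,4,0,0,0,0,0,0,4,0,0,0,0,0,0,4],
)

```text
time: 34.78
tool_pos: [0.5657, -0.0789, 0.1818]
tool_rot: [-0.434, 0.435, 0.558, -0.557]
contact_force: [-0.6, 0.9, 5.6]
gripper_width: 0.632
```

carry_out(
  moves=[0,0,0,0,0,1,4,0,0,0,0,0,3,4,0,0,0,0,0,4,4,0,0,0,0,0,4,4,0,0,0,0,0,4,4,0,0,0,0,0,0,4,0,0,0,0,0,0,4],
)

```text
time: 35.65
tool_pos: [0.5642, -0.0787, 0.3376]
tool_rot: [0.436, -0.433, -0.557, 0.558]
contact_force: [0.5, 0.6, -5.6]
gripper_width: 0.629
```

```bash
python3 held.py; python3 -c "
from h import *
crowns()" 2>/dev/null | grep pot
```

```text
t 35.65 tcp [ 0.5642 -0.0787  0.3376] jawx [-0.2451  0.9695  0.0018] y [-0.0037  0.0009 -1.    ] yaw 104.19 q [-0.2692 -0.0269  1.8073 -0.0001  1.365  -2.0876] F [ 0.4556  0.5739 -5.6423] w 0.6293888926173409
385 [[ -31.3048  -25.5583 -179.4891]
 [ -19.5568    7.6338 -159.8443]
 [  15.5726   31.4452 -140.3992]]
disc centre rel TCP mm [-1.3165 -0.0449] 250
top pot [ 0.4692 -0.0385  0.0732] 425 0.0019
scene pot [ 0.4694 -0.0364  0.0732] 204 0.0011
```

carry_out(
  moves=[0,0,0,-2.3,1.05,0,4,0,0,0,-2.3,1.05,0,4,0,0,0,-2.3,1.05,0,4,0,0,0,-2.3,1.02,0,4,0,0,0,0,0,-4,4,0,0,0,0,0,-2.5,4,0,0,0,0,0,-0.8,4,0,0,0,0,0,0,4,0,0,0,0,0,0,4],
)

```text
time: 36.92
tool_pos: [0.4737, -0.0374, 0.2684]
tool_rot: [-0.434, 0.435, 0.558, -0.558]
contact_force: [0.4, -0.1, -5.2]
gripper_width: 0.627
```

```bash
python3 held.py
```

```text
t 36.92 tcp [ 0.4737 -0.0374  0.2684] jawx [-0.2451  0.9695 -0.001 ] y [ 0.0021 -0.0005 -1.    ] yaw 104.19 q [-0.2355 -0.1886  2.0787  0.      1.2494 -2.0539] F [ 0.3594 -0.1073 -5.1525] w 0.6274019034740314
439 [[ -29.4493  -24.3095 -179.566 ]
 [ -18.0983    7.0222 -158.4002]
 [  13.368    31.4588 -139.6463]]
disc centre rel TCP mm [-0.4121  0.0853] 285
```

carry_out(
  moves=[0,0,0,-0.2,0.05,-0.5,4,0,0,0,0,0,-0.3,4,0,0,0,0,0,-0.2,4,0,0,0,0,0,-0.1,4,0,0,0,0,0,0,4,0,0,0,0,0,0,4],
)

```text
time: 37.72
tool_pos: [0.4711, -0.0367, 0.2563]
tool_rot: [-0.434, 0.434, 0.558, -0.558]
contact_force: [-0.1, 0.7, -4.7]
gripper_width: 0.631
```

carry_out(
  moves=[0,0,0,0,0,-0.15,4,0,0,0,0,0,0,4,0,0,0,0,0,0,4],
)

```text
time: 38.1
tool_pos: [0.4711, -0.0367, 0.2548]
tool_rot: [-0.434, 0.434, 0.558, -0.558]
contact_force: [-0.5, 0.3, -4.6]
gripper_width: 0.628
```

carry_out(
  moves=[0,0,0,0,0,-0.15,4,0,0,0,0,0,0,4,0,0,0,0,0,0,4],
)

```text
time: 38.48
tool_pos: [0.4713, -0.0367, 0.2543]
tool_rot: [-0.434, 0.435, 0.558, -0.558]
contact_force: [-4.3, 1.1, 4.7]
gripper_width: 0.628
```

carry_out(
  moves=[0,0,0,0,0,0.1,4,0,0,0,0,0,0,4,0,0,0,0,0,0,5.6,0,0,0,0,0,0,6,0,0,0,0,0,0,6.6,0,0,0,0,0,0,7.2,0,0,0,0,0,0,7.2,0,0,0,0,0,1,7.2,0,0,0,0,0,3,7.2,0,0,0,0,0,5,8.5,0,0,0,0,-3,4,8.5,0,0,0,0,-5,0,8.5,0,0,0,0,-5,0,8.5,0,0,0,-2,-5,0,8.5,0,0,0,-2,-5,0,8.5,0,0,0,-2,-5,0,8.5,0,0,0,-2,-5,0,8.5,0,0,0,-2,-5,0,8.5,0,0,0,0,0,0,8.5],
)

```text
time: 40.85
tool_pos: [0.3696, -0.4193, 0.385]
tool_rot: [0.435, -0.436, -0.557, 0.557]
contact_force: [0.3, -0.4, -0.5]
gripper_width: 0.994
```

```bash
python3 -c "
from h import *
tool()
for k in CR: onlid(k)
for n in('top','scene'): grab(n,n+'17.png')"; python3 ck.py 2>/dev/null | head -12
```

```text
t 40.85 tcp [ 0.3696 -0.4193  0.385 ] jawx [-0.2406  0.9706 -0.001 ] y [ 0.0002 -0.001  -1.    ] yaw 103.92 q [-0.9814 -0.092   1.7887 -0.0004  1.444  -2.7951] F [ 0.2705 -0.3665 -0.4779] w 0.994430795103822
top low 564 off mm mean [-6.6 -4.4] circ [-5.8 -4. ] 28.4 tilt [0.051 0.032] dz -1.1
scene low 396 off mm mean [-9.3 -0.4] circ [-6.4 -2.1] 28.9 tilt [0.071 0.015] dz -1.3
top stand 621 off mm mean [-0.5 -2.6] circ [ 0.9 -2.7] 28.6 tilt [-0.011  0.029] dz -1.2
scene stand 243 off mm mean [-4.6  2.3] circ [-0.7 -1.7] 29.5 tilt [0.009 0.013] dz -1.7
top wide 558 off mm mean [-1.7 -1.8] circ [-0.  -2.3] 28.8 tilt [0.01  0.026] dz -1.1
scene wide 200 off mm mean [-4.6  3. ] circ [-1.6  0.5] 29.2 tilt [0.029 0.004] dz -1.5
top pot 572 off mm mean [-1.  -3.4] circ [-0.6 -4.3] 28.7 tilt [-0.004  0.075] dz -1.1
scene pot 278 off mm mean [-4.9  2.9] circ [-2.3 -0.2] 28.6 tilt [0.021 0.037] dz -1.6
t 41.35 tcp [ 0.3714 -0.416   0.3843] jawx [-0.2462  0.9692 -0.0001] y [ 0.0001 -0.0001 -1.    ] yaw 104.25 q [-0.9754 -0.0943  1.792   0.      1.4438 -2.795 ] F [-0.4157 -0.2555  0.1442] w 0.99
[... 284 characters left out ...]
dge 8 [-44.7935 -44.4107 -43.5159]
rear edge 16 [-77.7253 -73.817  -56.6997]
low (array([0.5821, 0.3587, 0.0948]), 180, np.float64(0.003772758743652859))
stand (array([0.6321, 0.1675, 0.1632]), 271, np.float64(0.0059074725286601465))
wide (array([ 0.6723, -0.0117,  0.116 ]), 449, np.float64(0.00462393702024975))
pot (array([ 0.4725, -0.0729,  0.1344]), 20, np.float64(0.0010302613028871752))
scene 392 [[-171.21106308869338, -153.8183253592081], [-170.17267544483008, -135.23244855416527], [-129.09059445403236, 9.017885081047758], [-40.123483271968155, 12.219050581627195], [-21.36555458230796, 12.838173444640399]] z 0.07630268829721729
[-0.7189  0.6951]
rear edge 37 [-48.3806 -47.7465 -45.7577]
```

View pics/top17.png

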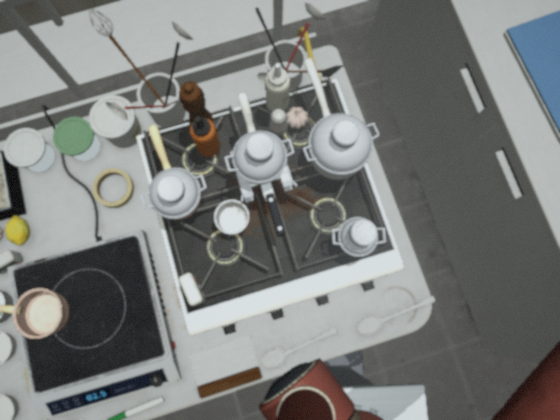

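The top view shows all four lids carrying weights, the diffuser's handle straight out of the stand, and the ramekin and timer where they were. The low-pan weight is about 6.5 mm off with a tilt of about 0.07 rad, inside the limits of 12 mm and 0.17 rad. I'm leaving it rather than risking a disturbance, and handing in.

```bash
python3 -c "
from plant import manip
print(manip.job_done())"
```

```text
the job is handed in; nothing more can be done
None
```

The job is handed in after about 41 s of robot time, and my last checks put everything within the limits. The hand-in itself gives no verdict.

**What I did:** I slid the diffuser plate-first into the stand until it met the stop, with the push reaching about 31 N. Then I put one weight each on the stand pan, the low pan, the wide pan and the little pot, let go, and moved the arm clear.

**Last checks:**

| Item | Measured | Limit |
|---|---|---|
| Diffuser | about 0.5–2 mm short of the stop, handle straight within about 0.03 rad (top view) | 6 mm, 0.12 rad |
| Weight on stand pan | about 1–3 mm off centre, tilt 0.03 rad or less | 12 mm, 0.17 rad |
| Weight on wide pan | about 1–3 mm off centre, tilt 0.03 rad or less | 12 mm, 0.17 rad |
| Weight on little pot | about 2–4 mm off centre, tilt 0.04–0.08 rad | 12 mm, 0.17 rad |
| Weight on low pan | about 7 mm off centre, tilt about 0.06–0.07 rad | 12 mm, 0.17 rad |

- **Poorest placement:** the weight on the low pan is the least well centred. It is inside the limits, so I left it rather than risk disturbing it.
- **Bystanders:** the ramekin and timer look unmoved in the last top view; I did not measure them again.
- **Disagreements:**
  - The two cameras differ by about 2–5 mm sideways.
  - My first lid fits were about 3.5 mm off in x, and I corrected them by iterating.
  - The scene camera's fit of the diffuser's direction picked up other dark pixels, so I did not use it.

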